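Charge a glaze mill jar and lock its T-bar lid

ROBOT

A 7-joint arm with a two-finger parallel gripper is mounted at the origin on the work surface. World frame = base frame: x ahead of the robot, y to its left, z up, the work surface at z = 0. Lengths are in m, angles in rad, forces in N, time in s.
With the tool pointing down it reaches from about 0.4 to 0.85 m from the base axis. Payload 4.5 kg.
Tool frame: the origin (TCP) lies between the finger pads; the fingertips stand 17 mm ahead of it and the grasp point (between the pads) lies 2 mm behind it; z points along the fingers, y is the line along which they close (so a half turn about z gives the same grasp; the last joint's range is limited). The gripper opens to 85 mm and grips with 20 to 120 N. Pads are 22 mm wide; open, the fingers measure 114 mm over their backs; the gripper's body (76 mm by 85 mm) begins 54 mm behind the grasp point. The pads swing forward as they close: fully open they stand 13 mm farther back than shut.
Start: joints at [-1.164, 0.689, -0.195, 1.565, 0.157, 0.902, -0.215], TCP at [0.228, 0.582, 0.248] pointing down, gripper open.
Joint ranges: [-3.01, 3.01], [-0.46, 2.08], [-1.47, 1.51], [0.13, 2.56], [-1, 4.14], [0.04, 2.09], [-2.66, 2.66]. Speed limits (rad/s): [2.57, 2.57, 3.14, 3.14, 3.14, 3.14, 3.14].

INTERFACE

Orientations are given as a unit quaternion [w, x, y, z].
In Python, from cell import manip gives the robot as it stands. The module is installed in compiled form; this text tells all that it offers.
- The arm moves only by the shell command python3 -m creep 'ROWS' [OPENING] [FORCE]. ROWS is JSON, a list of rows, each an object of numbers: "dx", "dy", "dz": the shift along the tool's x, y, z in mm; "spin": the turn about the tool's z in degrees. In form: [{"dx": .., "dy": .., "dz": .., "spin": ..}, ...]. A call has 1 to 10 rows; each row is the pose to reach, as a shift and turn from the pose commanded when the call began, along the tool's axes at that moment; what a row does not reach only later rows make up. A row lasts 1/12 s, in which the tool goes at most 41.7 mm and 7.16 degrees, less where a joint would pass 70% of its speed; a pose out of reach is approached as far as the arm can. A call with a gripper value outside its range is refused whole. OPENING is the closure, from -1 (fully open) to 1 (shut), set as the call begins (- or left out, the last holds). The fingers move at their own pace and stop on an object; FORCE is the grip in N (left out, the last holds). Time passes only in rows, so rows that repeat a pose let the fingers close. It gives the time, the measured TCP pose, the force, the opening and the grip force at its end, in the units of the state.
- manip.get_state(): the state, without advancing time (a new reading comes with each control period).
- manip.snapshot(name): name is "scene" or "top" or "wrist"; returns a dict with "pixels" (480x640x3 uint8, red, green, blue), "range_z" (480x640 float32, m along the optical axis (not along the pixel's ray), 0 where there is no reading), "intrinsics" (3x3 intrinsics, pixels), "dist" ([k1, k2, p1, p2, k3] as OpenCV has them; the pictures are not rectified), "rvec" (rotation vector, rad) and "tvec" (3), from world to camera coordinates, as OpenCV has them. Camera axes: x right, y down, z forward; pixel columns grow to the right and rows downward; lengths in m; the calibration is good to about 2 mm. A picture is of the moment at which its call begins.
- manip.job_done(): hands the job in; it is judged then, once.
The state is a dict: "t": time; "q": joint angles; "joint_vel": joint speeds; "joint_efforts": joint torques, N m; "eef_pos": TCP position; "ee_rot": TCP orientation; "wrist_force": force on the tool from outside, world axes, zero at the start; "moment": the same for the moment, N m; "width": finger opening in m; "grip_force": force on a finger pad.
Only numpy, scipy, OpenCV 4.12 (cv2) and the standard library are available. Lean on these libraries where they do the work, as an engineer would, in place of code of your own. Each camera call takes 0.05 s, during which the arm holds its last target. There are 200 camera calls.

TASK

Get this mill jar ready for the rollers: work the stuck rubber bung loose by twisting it to and fro as you pull, without lifting the jar off its stand, and stand it upright in the white tray, then drop every white grinding cylinder on the bench through the mouth into the rubber-lined jar. Then put the lid on, passing its T-bar lengthwise through the slot until the lid sits flat on the neck, and turn it a quarter turn clockwise (seen from above) so that the bar lies square across under the slot. Leave the cup that stands among the cylinders where it is.

Things in the scene. Friction and masses are not known exactly. Their poses are not given: they have to be found in the camera images.
- jar_mouth (a point): Centre of the mouth, level with the top of the flat 10 mm neck plate of the steel mill jar (166 mm across; plate top 175 mm over the bench); z up. The mouth is a round hole 70 mm across, crossed by a straight slot 104 mm long, 30 mm wide, right through the plate; x runs along the slot. Two stop pins under the plate halt the lid's bar just past a quarter turn clockwise; anticlockwise it jams early
- jar_floor (a point): Centre of the foot of the rubber floor inside the jar, 155 mm below jar_mouth; the inside is 150 mm across and the floor rises to a blunt cone 26 mm high in the middle, so that what is dropped in falls aside. A cylinder passes the mouth upright, or lying along the slot, and may be let go in the mouth
- jar (a joint): Height (m) by which the jar is lifted, 0 standing. It only stands in its stand by its weight (1.3 kg, 13 N), between two lugs that stop it turning. A sprung rubber lip in the mouth grips the bung with about 20 N of friction, so a straight pull lifts the jar; while the bung is being twisted (0.6 to 0.8 Nm) it takes only a few N to draw it up
- bung_grip (a point): Centre of the handle bar of the black rubber bung that starts in the jar's mouth. Bar 66 mm long along x, 14 mm thick, 16 mm high, on two end posts; z up. The bung's bottom is 56 mm below this point, the top of its round head (82 mm across) 26 mm below; the plug under the head is 66 mm across, 20 mm deep and leaves the lip when drawn up 17 mm. 0.25 kg
- lid_grip (a point): Centre of the handle bar of the lid. Bar 86 mm long along x, 16 mm thick, 18 mm high, on two end posts, parallel to the T-bar below; z up. The aluminium lid disc is 126 mm across, its top 27 mm and underside 35 mm below this point. 0.5 kg. It starts level on a fixed round wooden rest ring (124 mm across, 45 mm high)
- t_bar (a point): Centre of the lid's T-bar: steel, 94 mm long (along x), 20 mm wide, 10 mm high, on a 20 mm stem under the lid, 54 mm straight below lid_grip. With the lid sitting on the neck its centre is 19 mm below jar_mouth, with 4 mm play under the plate. A spigot 56 mm across, 8 mm deep, under the disc centres the lid in the round hole
- tray: White plastic tray, 130 x 130 mm, 22 mm high, 4 mm walls and floor; origin at the centre of its underside, x and y along its sides; fixed to the bench
- cyl1_mid (a point): Centre of a white ceramic grinding cylinder, 36 mm across, 60 mm long, its axis along this point's z; 0.2 kg; it starts standing on end. Three to five of the five are there
- cyl2_mid (a point): Centre of a white ceramic grinding cylinder, 36 mm across, 60 mm long, its axis along this point's z; 0.2 kg; it starts standing on end. Three to five of the five are there
- cyl3_mid (a point): Centre of a white ceramic grinding cylinder, 36 mm across, 60 mm long, its axis along this point's z; 0.2 kg; it starts standing on end. Three to five of the five are there
- cyl4_mid (a point): Centre of a white ceramic grinding cylinder, 36 mm across, 60 mm long, its axis along this point's z; 0.2 kg; it starts standing on end. Three to five of the five are there
- cyl5_mid (a point): Centre of a white ceramic grinding cylinder, 36 mm across, 60 mm long, its axis along this point's z; 0.2 kg; it starts standing on end. Three to five of the five are there
- cup: Small unglazed cup, 68 mm across, 42 mm high, standing among the cylinders; origin under its centre; to be left alone

How it is judged:
On the way, in this order (a step that is already met when the one before it is completed fails the run):
1. the bung has been worked out of the jar and stands upright in the white tray (x of bung_grip in the frame of tray between -0.05 and 0.05 m and y of bung_grip in the frame of tray between -0.05 and 0.05 m and z of bung_grip in the frame of tray below 0.072 m and angle between bung_grip's own z axis and vertical below 0.15 rad), for 0.2 s.
2. every grinding cylinder on the bench is inside the jar (horizontal distance between each of cyl1_mid, cyl2_mid, cyl3_mid, cyl4_mid, cyl5_mid and jar_mouth below 0.08 m and z of each of cyl1_mid, cyl2_mid, cyl3_mid, cyl4_mid, cyl5_mid in the frame of jar_mouth below -0.03 m), for 0.2 s.
3. the lid's T-bar has gone lengthwise through the slot and is below the neck plate (z of t_bar in the frame of jar_mouth below -0.0155 m and horizontal distance between t_bar and jar_mouth below 0.02 m and angle between the x axis of t_bar and the x axis of jar_mouth, either way round below 0.2 rad), for 0.05 s.
4. the lid sits flat on the neck, turned a quarter turn so that its bar lies across under the slot (z of t_bar in the frame of jar_mouth between -0.025 and -0.0155 m and horizontal distance between t_bar and jar_mouth below 0.01 m and angle between t_bar's own z axis and vertical below 0.06 rad and angle between the x axis of t_bar and the y axis of jar_mouth, either way round below 0.26 rad), for 0.2 s.
At the end, for the whole second after the job is handed in: Bung upright in the tray (handle within 50 mm of its centre each way); all cylinders present inside the jar; lid flat on the neck, within 10 mm of centre, its T-bar under the plate within 15 degrees of square to the slot; jar down on its stand; all at rest (all of step 1 and all of step 2 and all of step 4 and value of joint jar below 0.003 m and linear speed of each of lid, bung below 0.02 m/s); the robot touches nothing.
It fails at once if the jar is lifted more than 12 mm off its stand (value of joint jar above 0.012 m).
It fails at once if the cup is moved more than 30 mm or knocked over (distance of cup from where it was at the start of the episode above 0.03 m or angle between cup's own z axis and vertical above 0.5 rad).
Of cyl1, cyl2, cyl3, cyl4, cyl5 only 3 to 5 are there at a start; the rules pass over those that are not, and their reading is None.
At some moment in a run one of cyl1, cyl2, cyl3, cyl4, cyl5 may be knocked a few centimetres aside while the robot is not near it.
It also fails if it takes over 210 s, if anything falls off the work surface, if the arm or the gripper's body presses on something with over 40 N, if the wrist force passes 120 N, or if a joint passes its speed limit or range.

## Working session

There is one attempt and no reset: what is moved stays moved. The work goes in short steps, Python scripts to look and compute and a shell command to move; the robot and the scene stay as the last step left them, time stands still between calls to the robot, and variables do not carry over. Pictures are saved under pics/ and viewed, at most 14 in all, crops included, and the job is handed in when it is done.

```bash
mkdir -p pics; cat > h.py <<'E'
import numpy as np, cv2
from cell import manip
from scipy.spatial.transform import Rotation as R
def snap(name,save=None):
    s=manip.snapshot(name)
    if save: cv2.imwrite('pics/%s.png'%save,s['pixels'][...,::-1])
    np.savez('last_%s.npz'%name,**{k:np.asarray(v) for k,v in s.items()})
    return s
def cloud(s):
    "world xyz for each pixel from range image"
    h,w=s['range_z'].shape
    u,v=np.meshgrid(np.arange(w),np.arange(h))
    p=cv2.undistortPoints(np.stack([u,v],-1).reshape(-1,1,2).astype(float),s['intrinsics'],s['dist']).reshape(h,w,2)
    z=s['range_z'][...,None]
    c=np.concatenate([p*z,z],-1)
    Rm=cv2.Rodrigues(s['rvec'])[0]
    return (c-np.ravel(s['tvec']))@Rm
def ray(s,uv,zp):
    p=cv2.undistortPoints(np.array(uv,float).reshape(-1,1,2),s['intrinsics'],s['dist']).reshape(-1,2)
    Rm=cv2.Rodrigues(s['rvec'])[0]
    d=np.c_[p,np.ones(len(p))]@Rm; o=-Rm.T@np.ravel(s['tvec'])
    return o+d*((zp-o[2])/d[:,2])[:,None]
def tool():
    st=manip.get_state(); q=st['ee_rot']; 
    return np.array(st['eef_pos']),R.from_quat([q[1],q[2],q[3],q[0]]).as_matrix(),st
def to(p):
    "shift in tool mm for TCP to reach world p"
    t,M,_=tool(); return (M.T@(np.array(p)-t)*1000).round(1)
def yaw(M): # tool x axis heading
    return np.degrees(np.arctan2(M[1,0],M[0,0]))
E
python3 - <<'E'
from h import *
for n in('scene','top'):
    s=snap(n,n+'0'); c=cloud(s); print(n,(-cv2.Rodrigues(s['rvec'])[0].T@np.ravel(s['tvec'])).round(3),(s['range_z']>0).mean())
t,M,st=tool();print(t,M.round(3),st['wrist_force'],st['width'],yaw(M))
E
```

```text
scene [1.001 0.391 1.083] 0.9961100260416667
top [ 0.462 -0.012  1.341] 0.9959635416666667
[0.22747168 0.58152276 0.2475495 ] [[-0.931  0.364 -0.001]
 [ 0.364  0.931 -0.002]
 [-0.    -0.002 -1.   ]] [0.17351579 0.32682057 0.21412665] 0.08524427628489048 158.64241247363833
```

View pics/scene0.png

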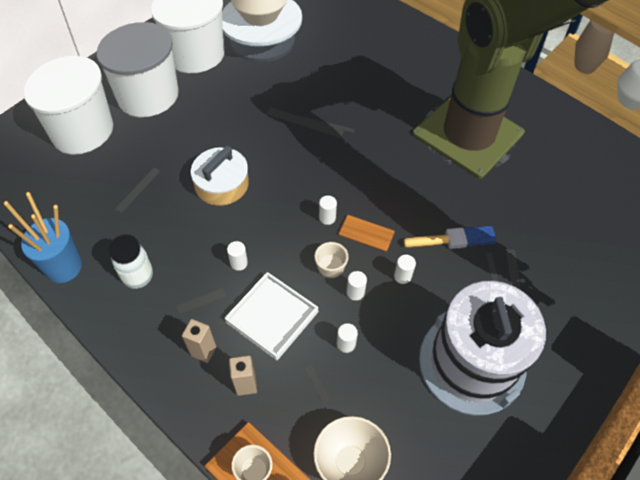

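View pics/top0.png

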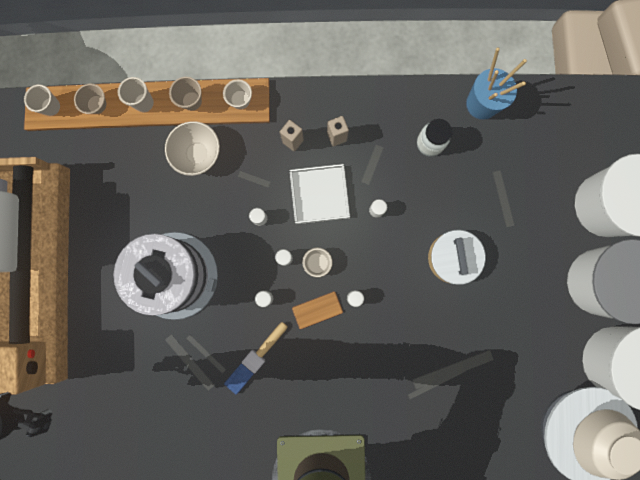

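The scene shows the jar with the bung at the left of the top view (152,272), the tray at (320,194) and the cup at (317,262). Five cylinders stand at (258,216), (378,208), (284,257), (264,299) and (356,299). The lid on its ring is at (458,257).

```bash
cat > m.py <<'E'
from h import *
def blobs(s,mask,c,amin=30):
    n,l,st,_=cv2.connectedComponentsWithStats(mask.astype(np.uint8))
    return [(l==i) for i in range(1,n) if st[i,4]>=amin]
def load(n):
    return dict(np.load('last_%s.npz'%n))
E
python3 - <<'E'
from m import *
for n in('top','scene'):
    s=load(n); c=cloud(s); px=s['pixels'].astype(int)
    X,Y,Z=c[...,0],c[...,1],c[...,2]
    ws=(X>.25)&(X<.8)&(abs(Y)<.65)
    print('--',n,'bench z',np.median(Z[ws]).round(4))
    # cylinder tops
    for b in blobs(s,ws&(abs(Z-.06)<.008)&(px.min(-1)>150),c,25):
        p=c[b]; print('cyl?',b.sum(),p.mean(0).round(4),np.ptp(p,axis=0).round(3))
    for b in blobs(s,ws&(Z>.03)&(Z<.05)&(px.min(-1)>60)&(X<.6)&(abs(Y)<.25),c,40):
        p=c[b]; print('cup?',b.sum(),p.mean(0).round(4),np.ptp(p,axis=0).round(3))
    # tray
    for b in blobs(s,ws&(Z<.03)&(px.min(-1)>150),c,300):
        r=cv2.minAreaRect((c[b][:,:2]*1000).astype(np.float32)); print('tray',b.sum(),r,np.percentile(c[b][:,2],[5,50,95]).round(3))
    # jar top
    for lo,hi,nm in((.168,.182,'plate'),(.185,.197,'bunghead'),(.203,.23,'bunghandle'),(.04,.06,'ring'),(.055,.075,'liddisc'),(.078,.11,'lidhandle')):
        for b in blobs(s,ws&(Z>lo)&(Z<hi)&((Y>.25) if nm[0] in'pb' else (Y<-.15)),c,40):
            p=c[b]; r=cv2.minAreaRect((p[:,:2]*1000).astype(np.float32)); print(nm,b.sum(),np.round(r[0]),np.round(r[1]),round(r[2],1),'z',np.percentile(p[:,2],[10,50,90]).round(4))
E
```

```text
-- top bench z 0.0008
cyl? 43 [ 0.7798 -0.2622  0.0602] [0.031 0.033 0.015]
cyl? 143 [0.7532 0.2849 0.0593] [0.076 0.129 0.013]
cyl? 119 [ 0.6387 -0.6404  0.0601] [0.089 0.017 0.015]
cyl? 181 [ 0.6365 -0.1449  0.0592] [0.034 0.033 0.013]
cyl? 174 [0.6224 0.1364 0.0596] [0.034 0.033 0.015]
cyl? 1032 [ 0.5165 -0.3284  0.0541] [0.123 0.123 0.009]
cyl? 181 [0.5246 0.0769 0.0598] [0.033 0.033 0.013]
cyl? 140 [ 0.4483 -0.6163  0.0601] [0.134 0.041 0.016]
cyl? 188 [ 0.4261 -0.0858  0.0597] [0.034 0.033 0.014]
cyl? 182 [0.4294 0.1245 0.0594] [0.032 0.033 0.016]
cyl? 82 [ 0.2775 -0.64    0.0601] [0.055 0.016 0.015]
cup? 204 [ 0.5129 -0.0011  0.0401] [0.066 0.066 0.017]
cup? 50 [0.4644 0.2459 0.042 ] [0.028 0.01  0.018]
tray 404 ((770.385498046875, 270.48553466796875), (60.26209259033203, 58.327003479003906), 89.58084869384766) [0.002 0.009 0.027]
tray 2864 ((680.1519775390625, -8.358695983886719), (134.97312927246094, 133.42445373535156), 4.950554847717285) [-0.001  0.004  0.022]
plate 3778 [488. 345.] [169. 171.] 0.3 z [0.1719 0.1748 0.1777]
plate 153 [297. 631.] [90. 18.] 10.4 z [0.1696 0.1
[... 3344 characters left out ...]
0.] 87.1 z [0.057  0.0648 0.0724]
liddisc 210 [ 640. -641.] [17. 97.] 89.8 z [0.0577 0.0656 0.0734]
liddisc 43 [ 476. -333.] [39. 14.] 35.4 z [0.0555 0.0587 0.0725]
liddisc 43 [ 554. -324.] [17. 18.] 40.6 z [0.0555 0.0625 0.0712]
liddisc 79 [ 639. -157.] [14. 32.] 89.6 z [0.0581 0.0609 0.0633]
liddisc 64 [ 783. -259.] [37.  8.] 36.1 z [0.0583 0.0642 0.0723]
lidhandle 186 [ 283. -639.] [17. 66.] 77.3 z [0.0817 0.0952 0.1073]
lidhandle 492 [ 452. -624.] [ 45. 147.] 87.2 z [0.0816 0.0945 0.1072]
lidhandle 363 [ 639. -640.] [20. 98.] 89.9 z [0.0814 0.0954 0.1066]
lidhandle 299 [ 518. -328.] [85. 19.] 8.1 z [0.081  0.0882 0.0916]
lidhandle 201 [ 783. -274.] [48. 29.] 85.4 z [0.0812 0.1027 0.1096]
```

```bash
python3 -m creep '[{"dz":-40,"spin":6},{"dx":-330,"dy":-127,"dz":-50,"spin":109},{"dx":-330,"dy":-127,"dz":-50,"spin":109},{"dx":-330,"dy":-127,"dz":-50,"spin":109},{"dx":-330,"dy":-127,"dz":-50,"spin":109},{"dx":-330,"dy":-127,"dz":-50,"spin":109},{"dx":-330,"dy":-127,"dz":-50,"spin":109},{"dx":-330,"dy":-127,"dz":-50,"spin":109},{"dx":-330,"dy":-127,"dz":-50,"spin":109},{"dx":-330,"dy":-127,"dz":-50,"spin":109}]' -1 120
cat > g.py <<'E'
import sys
from h import *
# usage: g.py x y z yaw  -> shift
a=list(map(float,sys.argv[1:])); t,M,st=tool()
d=to(a[:3]); sp=(yaw(M)-a[3]+180)%360-180
print('t',round(st['t'],2),'shift',d,'spin',round(sp,1),'q',np.round(st['q'],2),'F',np.round(st['wrist_force'],1),'M',np.round(st['moment'],2),'w',round(st['width'],4),'gf',st['grip_force'],'tcp',t.round(4),'yaw',yaw(M).round(1))
E
python3 g.py .489 .344 .2105 49.5
```

```text
t 0.1 shift [-330.1 -125.9   37.3] spin 109.1 q [-1.16  0.69 -0.19  1.57  0.16  0.9  -0.22] F [0.2 0.3 0.2] M [-0.02 -0.01  0.02] w 0.0852 gf 0.0 tcp [0.2275 0.5815 0.2475] yaw 158.6validation failed for argument at $[0]...
```

```bash
python3 -m creep '[{"dx":0,"dy":0,"dz":-40,"spin":6},{"dx":-330,"dy":-127,"dz":-50,"spin":109},{"dx":-330,"dy":-127,"dz":-50,"spin":109},{"dx":-330,"dy":-127,"dz":-50,"spin":109},{"dx":-330,"dy":-127,"dz":-50,"spin":109},{"dx":-330,"dy":-127,"dz":-50,"spin":109},{"dx":-330,"dy":-127,"dz":-50,"spin":109},{"dx":-330,"dy":-127,"dz":-50,"spin":109},{"dx":-330,"dy":-127,"dz":-50,"spin":109},{"dx":-330,"dy":-127,"dz":-50,"spin":109}]' -1 120
python3 g.py .489 .344 .2105 49.5
```

```text
t: 0.93
eef_pos: [0.4932, 0.3376, 0.2984]
ee_rot: [0.002, 0.723, 0.691, -0.0]
wrist_force: [0.9, -0.5, -0.4]
width: 0.0855
grip_force: 0.0
t 0.93 shift [ 6.5 -4.7 87.9] spin 37.9 q [-0.76  0.6   0.14  1.6  -0.09  0.95 -0.64] F [ 0.9 -0.5 -0.4] M [-0.05 -0.01 -0.02] w 0.0855 gf 0.0 tcp [0.4932 0.3376 0.2984] yaw 87.4
```

```bash
python3 -m creep '[{"dx":6,"dy":-5,"dz":0,"spin":38},{"dx":6,"dy":-5,"dz":0,"spin":38},{"dx":6,"dy":-5,"dz":0,"spin":38},{"dx":6,"dy":-5,"dz":0,"spin":38},{"dx":6,"dy":-5,"dz":0,"spin":38},{"dx":6,"dy":-5,"dz":0,"spin":38},{"dx":6,"dy":-5,"dz":0,"spin":38}]' 
python3 g.py .489 .344 .2105 49.5; python3 - <<'E'
from m import *
s=snap('wrist','w1');c=cloud(s);X,Y,Z=c[...,0],c[...,1],c[...,2]
for lo,hi in((.21,.235),(.183,.192)):
  for b in blobs(s,(Z>lo)&(Z<hi),c,200):
    p=c[b];r=cv2.minAreaRect((p[:,:2]*1000).astype(np.float32));print(r,np.percentile(p[:,2],[10,50,90]))
E
```

```text
t: 1.52
eef_pos: [0.4834, 0.3498, 0.2978]
ee_rot: [0.0, 0.906, 0.424, -0.001]
wrist_force: [-0.1, 0.1, -0.5]
width: 0.0855
grip_force: 0.0
t 1.52 shift [-0.8  8.  87.3] spin 0.7 q [-0.89  0.61  0.33  1.61 -0.23  0.96 -1.18] F [-0.1  0.1 -0.5] M [-0.01  0.09 -0.02] w 0.0855 gf 0.0 tcp [0.4834 0.3498 0.2978] yaw 50.2
((489.2307434082031, 345.20562744140625), (65.44850158691406, 14.073204040527344), 47.246891021728516) [0.21803397 0.21965943 0.22063352]
((489.4591979980469, 345.4866943359375), (80.32916259765625, 81.31094360351562), 49.40988540649414) [0.18507298 0.18593499 0.18677427]
```

View pics/w1.png

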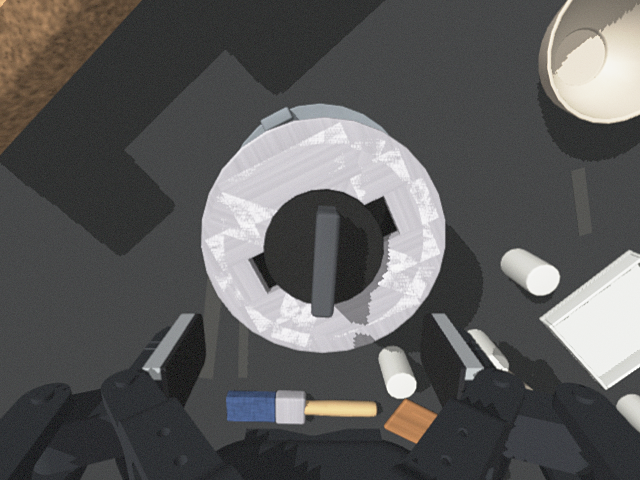

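The wrist view shows the bung bar upright in the picture at (325,262), centred on the jar. The slot ends show at (260,272) and (384,216).

```bash
python3 -m creep '[{"dx":0,"dy":7,"dz":30,"spin":2},{"dx":0,"dy":7,"dz":55,"spin":2},{"dx":0,"dy":7,"dz":75,"spin":2},{"dx":0,"dy":7,"dz":87,"spin":2},{"dx":0,"dy":7,"dz":87,"spin":2},{"dx":0,"dy":7,"dz":87,"spin":2}]' 
python3 g.py .4892 .345 .2105 48.3
```

```text
t: 2.07
eef_pos: [0.4891, 0.3451, 0.2109]
ee_rot: [0.0, 0.913, 0.409, -0.001]
wrist_force: [0.5, -0.0, 0.4]
width: 0.0856
grip_force: 0.0
t 2.07 shift [0.  0.2 0.4] spin -0.1 q [-0.86  0.72  0.3   1.7  -0.28  0.77 -1.16] F [ 0.5 -0.   0.4] M [ 0.04 -0.03 -0.04] w 0.0856 gf 0.0 tcp [0.4891 0.3451 0.2109] yaw 48.2
```

Close, then a first small twist-pull.

```bash
python3 -m creep '[{"dx":0,"dy":0,"dz":0,"spin":0},{"dx":0,"dy":0,"dz":0,"spin":0},{"dx":0,"dy":0,"dz":0,"spin":0},{"dx":0,"dy":0,"dz":0,"spin":0},{"dx":0,"dy":0,"dz":0,"spin":0},{"dx":0,"dy":0,"dz":0,"spin":0},{"dx":0,"dy":0,"dz":0,"spin":0},{"dx":0,"dy":0,"dz":0,"spin":0}]' 1 120
python3 g.py .4892 .345 .2105 48.3
python3 -m creep '[{"dx":0,"dy":0,"dz":0,"spin":6},{"dx":0,"dy":0,"dz":0,"spin":12},{"dx":0,"dy":0,"dz":-0.5,"spin":18},{"dx":0,"dy":0,"dz":-1,"spin":24},{"dx":0,"dy":0,"dz":-1,"spin":18},{"dx":0,"dy":0,"dz":-1.5,"spin":12},{"dx":0,"dy":0,"dz":-2,"spin":6},{"dx":0,"dy":0,"dz":-2.5,"spin":0},{"dx":0,"dy":0,"dz":-3,"spin":-6}]'
python3 g.py .4892 .345 .2105 48.3
```

```text
t: 2.73
eef_pos: [0.4894, 0.3455, 0.212]
ee_rot: [-0.0, 0.913, 0.408, 0.0]
wrist_force: [-2.0, -1.0, 6.0]
width: 0.0114
grip_force: 117.5
t 2.73 shift [-0.5  0.2  1.5] spin -0.2 q [-0.86  0.72  0.3   1.7  -0.28  0.77 -1.16] F [-2. -1.  6.] M [-0.04  0.34 -0.44] w 0.0114 gf 117.49037146568298 tcp [0.4894 0.3455 0.212 ] yaw 48.1
t: 3.48
eef_pos: [0.4889, 0.3455, 0.2134]
ee_rot: [-0.0, 0.89, 0.457, -0.0]
wrist_force: [-0.5, 1.1, -5.0]
width: 0.0118
grip_force: 117.5
t 3.48 shift [-0.3  0.5  2.9] spin 6.0 q [-0.84  0.71  0.27  1.7  -0.25  0.77 -1.08] F [-0.5  1.1 -5. ] M [ 0.29 -0.16 -0.74] w 0.0118 gf 117.5289237499237 tcp [0.4889 0.3455 0.2134] yaw 54.3
```

```bash
python3 -m creep '[{"dx":0,"dy":0,"dz":-1,"spin":-7},{"dx":0,"dy":0,"dz":-2,"spin":-14},{"dx":0,"dy":0,"dz":-2.5,"spin":-20},{"dx":0,"dy":0,"dz":-2.5,"spin":-14},{"dx":0,"dy":0,"dz":-3.5,"spin":-7},{"dx":0,"dy":0,"dz":-4.5,"spin":0},{"dx":0,"dy":0,"dz":-5.5,"spin":7},{"dx":0,"dy":0,"dz":-6.5,"spin":14},{"dx":0,"dy":0,"dz":-7.5,"spin":21},{"dx":0,"dy":0,"dz":-8,"spin":26}]'
python3 g.py .4892 .345 .2105 48.3
python3 -m creep '[{"dx":0,"dy":0,"dz":0,"spin":-7},{"dx":0,"dy":0,"dz":-1,"spin":-14},{"dx":0,"dy":0,"dz":-2,"spin":-21},{"dx":0,"dy":0,"dz":-3,"spin":-28},{"dx":0,"dy":0,"dz":-4,"spin":-35},{"dx":0,"dy":0,"dz":-4.5,"spin":-42},{"dx":0,"dy":0,"dz":-4.5,"spin":-35},{"dx":0,"dy":0,"dz":-5.5,"spin":-28},{"dx":0,"dy":0,"dz":-6.5,"spin":-21},{"dx":0,"dy":0,"dz":-7.5,"spin":-14}]'
python3 g.py .4892 .345 .2105 48.3
```

```text
t: 4.32
eef_pos: [0.4892, 0.3452, 0.2213]
ee_rot: [0.001, 0.97, 0.243, -0.0]
wrist_force: [1.7, -1.1, -5.6]
width: 0.0118
grip_force: 118.8
t 4.32 shift [-0.1  0.2 10.8] spin -20.2 q [-0.92  0.72  0.41  1.69 -0.37  0.8  -1.42] F [ 1.7 -1.1 -5.6] M [-0.   -0.38  0.72] w 0.0118 gf 118.81691694259644 tcp [0.4892 0.3452 0.2213] yaw 28.1
t: 5.15
eef_pos: [0.4891, 0.3448, 0.2287]
ee_rot: [0.001, 0.934, 0.358, -0.001]
wrist_force: [1.4, -1.6, -3.1]
width: 0.0113
grip_force: 119.3
t 5.15 shift [ 0.3 -0.1 18.2] spin -6.3 q [-0.88  0.7   0.34  1.69 -0.3   0.81 -1.25] F [ 1.4 -1.6 -3.1] M [-0.43 -0.13  0.03] w 0.0113 gf 119.30193185806274 tcp [0.4891 0.3448 0.2287] yaw 42.0
```

```bash
python3 -m creep '[{"dx":0,"dy":0,"dz":-8,"spin":5},{"dx":0,"dy":0,"dz":-18,"spin":10},{"dx":0,"dy":0,"dz":-40,"spin":10},{"dx":0,"dy":0,"dz":-60,"spin":10},{"dx":0,"dy":0,"dz":-60,"spin":10},{"dx":0,"dy":0,"dz":-60,"spin":10}]'
python3 - <<'E'
from m import *
for n in('top','scene'):
    s=load(n);c=cloud(s);X,Y,Z=c[...,0],c[...,1],c[...,2];px=s['pixels'].astype(int)
    m=(Z>.017)&(Z<.027)&(px.min(-1)>120)&(abs(X-.68)<.09)&(abs(Y+.01)<.09)
    print(n,cv2.minAreaRect((c[m][:,:2]*1000).astype(np.float32)))
s=snap('top','top1');c=cloud(s);X,Y,Z=c[...,0],c[...,1],c[...,2]
m=(Z>.14)&(Z<.18)&(np.hypot(X-.489,Y-.345)<.11);print('jarplate z',np.percentile(Z[m],[10,50,90]))
E
python3 g.py .678 -.010 .11 42
```

```text
t: 5.65
eef_pos: [0.4894, 0.3455, 0.29]
ee_rot: [-0.0, 0.961, 0.277, 0.001]
wrist_force: [-0.3, 0.2, -2.1]
width: 0.0119
grip_force: 119.4
top ((677.7457275390625, -9.6737060546875), (131.06483459472656, 129.4844512939453), 5.07764196395874)
scene ((677.7994384765625, -9.115165710449219), (134.17604064941406, 132.15367126464844), 4.561202526092529)
jarplate z [0.17030248 0.17457918 0.1774768 ]
t 5.7 shift [-28.8 401.5 178.8] spin -9.8 q [-0.93  0.64  0.43  1.62 -0.31  0.95 -1.41] F [-0.6 -0.3 -2.9] M [-0.   -0.01  0.01] w 0.0118 gf 119.40739274024963 tcp [0.4886 0.3452 0.2889] yaw 32.2
```

```bash
python3 -m creep '[{"dx":-1,"dy":20,"dz":0,"spin":0},{"dx":-5,"dy":60,"dz":0,"spin":0},{"dx":-8,"dy":100,"dz":0,"spin":0},{"dx":-11,"dy":140,"dz":0,"spin":0},{"dx":-14,"dy":180,"dz":0,"spin":0},{"dx":-17,"dy":220,"dz":0,"spin":0},{"dx":-20,"dy":260,"dz":0,"spin":0},{"dx":-23,"dy":300,"dz":0,"spin":0},{"dx":-26,"dy":340,"dz":0,"spin":0},{"dx":-28,"dy":375,"dz":10,"spin":0}]'
python3 -m creep '[{"dx":-1,"dy":20,"dz":20,"spin":0},{"dx":-1,"dy":26,"dz":50,"spin":0},{"dx":-1,"dy":26,"dz":80,"spin":0},{"dx":-1,"dy":26,"dz":110,"spin":0},{"dx":-1,"dy":26,"dz":130,"spin":0},{"dx":-1,"dy":26,"dz":140,"spin":0},{"dx":-1,"dy":26,"dz":140,"spin":0},{"dx":-1,"dy":26,"dz":140,"spin":0}]'
python3 g.py .678 -.010 .062 32
```

```text
t: 6.53
eef_pos: [0.6663, 0.0096, 0.2795]
ee_rot: [0.001, 0.961, 0.276, 0.0]
wrist_force: [2.2, 0.4, -1.7]
width: 0.0116
grip_force: 119.4
t: 7.2
eef_pos: [0.6781, -0.0096, 0.1392]
ee_rot: [-0.0, 0.961, 0.277, -0.001]
wrist_force: [-0.6, -0.5, -2.2]
width: 0.0112
grip_force: 119.3
t 7.2 shift [-0.2  0.4 77.2] spin 0.2 q [-0.21  0.91  0.31  1.49 -0.35  0.79 -0.77] F [-0.6 -0.5 -2.2] M [ 0.01 -0.01  0.  ] w 0.0112 gf 119.25625920295715 tcp [ 0.6781 -0.0096  0.1392] yaw 32.2
```

```bash
python3 -m creep '[{"dx":0,"dy":0,"dz":25,"spin":0},{"dx":0,"dy":0,"dz":50,"spin":0},{"dx":0,"dy":0,"dz":66,"spin":0},{"dx":0,"dy":0,"dz":72,"spin":0},{"dx":0,"dy":0,"dz":76,"spin":0},{"dx":0,"dy":0,"dz":79,"spin":0},{"dx":0,"dy":0,"dz":79,"spin":0},{"dx":0,"dy":0,"dz":79,"spin":0}]'
python3 g.py .678 -.010 .06 32
```

```text
t: 7.87
eef_pos: [0.6793, -0.0096, 0.0622]
ee_rot: [0.0, 0.961, 0.277, 0.001]
wrist_force: [0.3, 0.2, -2.4]
width: 0.0116
grip_force: 119.4
t 7.87 shift [-1.3 -0.4  2.2] spin 0.2 q [-0.19  1.01  0.27  1.52 -0.38  0.66 -0.75] F [ 0.3  0.2 -2.4] M [ 0.02 -0.03 -0.04] w 0.0116 gf 119.38503742218018 tcp [ 0.6793 -0.0096  0.0622] yaw 32.2
```

```bash
python3 -m creep '[{"dx":0,"dy":0,"dz":1.5,"spin":0},{"dx":0,"dy":0,"dz":3,"spin":0},{"dx":0,"dy":0,"dz":3,"spin":0}]'
python3 -m creep '[{"dx":0,"dy":0,"dz":0,"spin":0},{"dx":0,"dy":0,"dz":0,"spin":0},{"dx":0,"dy":0,"dz":0,"spin":0},{"dx":0,"dy":0,"dz":0,"spin":0},{"dx":0,"dy":0,"dz":-10,"spin":0},{"dx":0,"dy":0,"dz":-40,"spin":0},{"dx":0,"dy":0,"dz":-80,"spin":0},{"dx":0,"dy":0,"dz":-120,"spin":0},{"dx":0,"dy":0,"dz":-120,"spin":0}]' -1 60
python3 - <<'E'
from m import *
# slot and mouth with bung out; bung; cylinders, from two views
for n in('top','scene'):
    s=snap(n,n+'2');c=cloud(s);X,Y,Z=c[...,0],c[...,1],c[...,2];px=s['pixels'].astype(int)
    print('--',n)
    m=(abs(Z-.175)<.006)&(np.hypot(X-.489,Y-.345)<.1)
    print('plate',cv2.minEnclosingCircle((c[m][:,:2]*1000).astype(np.float32)))
    mm=cv2.morphologyEx(m.astype(np.uint8),cv2.MORPH_CLOSE,np.ones((3,3)))
    cs,h=cv2.findContours(mm,cv2.RETR_CCOMP,cv2.CHAIN_APPROX_NONE)
    for k,cc in enumerate(cs):
        if h[0][k][3]>=0 and len(cc)>30:
            p=ray(s,cc.reshape(-1,2),.175)[:,:2]*1000; ctr=(p.max(0)+p.min(0))/2
            r=cv2.minAreaRect(p.astype(np.float32)); d=p-p.mean(0); rr=np.hypot(*d.T)
            far=d[rr>44]; a=np.degrees(np.angle(np.mean(((far[:,0]+1j*far[:,1])/np.hypot(*far.T))**2)))/2
            print('hole',len(cc),p.mean(0).round(1),r,'rmax',rr.max().round(1),'slot ang',a.round(1))
    for nm,lo,hi in(('bungbar',.05,.085),):
        m=(Z>lo)&(Z<hi)&(np.hypot(X-.68,Y+.01)<.06)
        p=c[m]; print(nm,cv2.minAreaRect((p[:,:2]*1000).astype(np.float32)),np.percentile(p[:,2],[10,50,90]).round(3))
    for b in blobs(s,(X>.35)&(X<.72)&(abs(Y)<.25)&(abs(Z-.06)<.006)&(px.min(-1)>150),c,25):
        p=c[b]; print('cyl',b.sum(),p.mean(0).round(4),np.ptp(p,axis=0).round(3))
E
python3 g.py .6234 .137 .15 32
```

```text
t: 8.12
eef_pos: [0.6796, -0.0097, 0.061]
ee_rot: [0.0, 0.961, 0.277, 0.002]
wrist_force: [-3.6, 0.5, 12.0]
width: 0.0116
grip_force: 121.5
t: 8.87
eef_pos: [0.6837, -0.0108, 0.1872]
ee_rot: [0.003, 0.961, 0.277, 0.007]
wrist_force: [1.2, -0.6, 0.5]
width: 0.0856
grip_force: 0.0
-- top
plate ((487.9595947265625, 345.41326904296875), 86.47555541992188)
hole 125 [489.5 343.8] ((488.40234375, 343.70196533203125), (103.46819305419922, 70.21533203125), 10.996302604675293) rmax 55.4 slot ang -14.6
t 8.92 shift [  28.6 -156.1   33. ] spin 0.2 q [-0.22  0.86  0.33  1.46 -0.33  0.86 -0.79] F [0.2 0.6 0.1] M [-0.03 -0.06 -0.01] w 0.0852 gf 0.0 tcp [ 0.6819 -0.0104  0.1837] yaw 32.2Traceback (most recent call last):
  File "<stdin>", line 18, in <module>
    return _quantile_unchecked(
        a, q, axis, out, overwrite_input, method, keepdims, weights)
    return _ureduce(a,
                    func=_quantile_ureduce_func,
    ...<5 lines>...
                    overwrite_input=overwrite_input,
                    method=method)
    r = func(a, **kwargs)
    result = _quantile(arr,
                       quantiles=q,
    ...<2 lines>...
                       out=out,
                       weights=wgt)
    slices_having_nans = np.isnan(arr[-1, ...])
                                  ~~~^^^^^^^^^
IndexError: index -1 is out of bounds for axis 0 with size 0
```

View pics/top2.png

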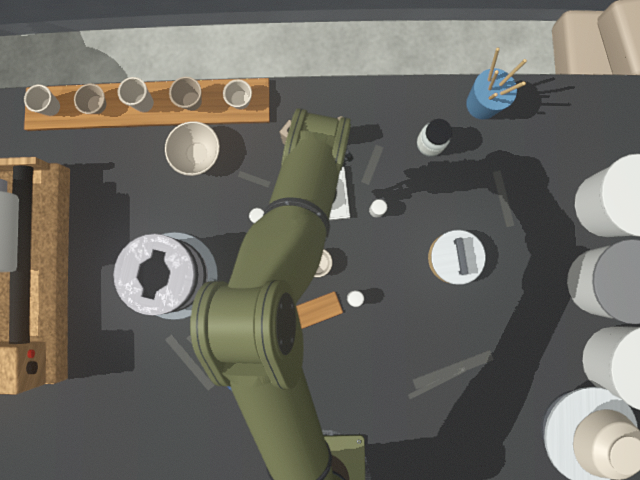

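Top view: the mouth at (154,274) is now open, its slot running from (162,250) to (147,298). The arm hides the tray, so that check comes next.

```bash
python3 -m creep '[{"dx":4,"dy":-20,"dz":0,"spin":-6},{"dx":10,"dy":-55,"dz":0,"spin":-13},{"dx":16,"dy":-90,"dz":0,"spin":-20},{"dx":24,"dy":-125,"dz":0,"spin":-27},{"dx":29,"dy":-156,"dz":0,"spin":-34},{"dx":29,"dy":-156,"dz":0,"spin":-41},{"dx":29,"dy":-156,"dz":0,"spin":-43},{"dx":29,"dy":-156,"dz":0,"spin":-43},{"dx":29,"dy":-156,"dz":0,"spin":-43}]'
cat > look.py <<'E'
from m import *
import sys
# cylinders + bung as seen by cameras given
for n in sys.argv[2:]:
    s=snap(n,n+sys.argv[1]);c=cloud(s);X,Y,Z=c[...,0],c[...,1],c[...,2];px=s['pixels'].astype(int)
    print('--',n)
    p=c[(Z>.055)&(Z<.085)&(np.hypot(X-.68,Y+.01)<.06)]
    if len(p)>20: print('bungbar',cv2.minAreaRect((p[:,:2]*1000).astype(np.float32)),np.percentile(p[:,2],[10,50,90]).round(3))
    for b in blobs(s,(X>.35)&(X<.75)&(abs(Y)<.25)&(abs(Z-.06)<.006)&(px.min(-1)>150),c,25):
        p=c[b]; (x,y),r=cv2.minEnclosingCircle((p[:,:2]*1000).astype(np.float32)); q=tool()[0]
        print('cyl',b.sum(),p.mean(0).round(4),np.round([x,y,r],1),'tool shift to grasp',to([p[:,0].mean(),p[:,1].mean(),.043]))
    pp=c[(X>.45)&(X<.57)&(abs(Y)<.05)&(Z>.03)&(Z<.05)]
    if len(pp)>20: print('cup',cv2.minEnclosingCircle((pp[:,:2]*1000).astype(np.float32)))
E
python3 look.py 3 scene wrist; python3 g.py .6234 .137 .15 75
```

```text
t: 9.67
eef_pos: [0.6194, 0.1374, 0.1774]
ee_rot: [-0.0, 0.793, 0.609, -0.001]
wrist_force: [-0.3, 0.7, 1.6]
width: 0.0855
grip_force: 0.0
-- scene
bungbar ((679.18798828125, -9.608779907226562), (67.22908020019531, 14.577061653137207), 31.58219337463379) [0.061 0.067 0.071]
cyl 57 [ 0.4382 -0.0857  0.0594] [433.  -86.   17.5] tool shift to grasp [-262.1 -117.6  134.7]
cyl 200 [ 0.6385 -0.1455  0.0604] [ 636.6 -145.4   18.6] tool shift to grasp [-268.3   91.2  134.6]
cyl 230 [0.4322 0.1255 0.0598] [430.7 124.9  18.6] tool shift to grasp [ -59.6 -177.9  134.6]
cyl 276 [0.6243 0.1377 0.0598] [623.2 137.7  18.4] tool shift to grasp [  1.7   4.5 134.4]
cyl 26 [0.7445 0.2445 0.0592] [743.4 243.5   8. ] tool shift to grasp [135.9  93.  134.3]
cup ((514.2084350585938, -3.7975025177001953), 34.4716911315918)
-- wrist
bungbar ((668.2415771484375, -15.706766128540039), (39.89969253540039, 15.194037437438965), 32.0130500793457) [0.058 0.068 0.069]
cyl 158 [0.7442 0.2447 0.0608] [743.4 244.1   8.5] tool shift to grasp [136.1  92.7 134.4]
cyl 2008 [0.6238 0.1383 0.0607] [623.3 136.9  18. ] tool shift to grasp [  2.2   3.7 134.5]
cyl 1681 [0.4324 0.1271 0.0604] [430.6 126.7  18.8] tool shift to grasp [ -58.  -178.3  134.6]
cyl 1128 [0.531  0.0784 0.0604] [526.5  77.5  17.9] tool shift to grasp [-79.6 -70.5 134.6]
cup ((512.8973999023438, 0.43696701526641846), 34.37138748168945)
t 9.77 shift [ 0.7  3.6 27.5] spin 0.1 q [-0.37  0.79  0.14  1.61 -0.15  0.75 -0.42] F [-0.1  0.6  0.3] M [-0.01  0.02 -0.05] w 0.0854 gf 0.0 tcp [0.6197 0.1372 0.1775] yaw 75.1
```

View pics/wrist3.png

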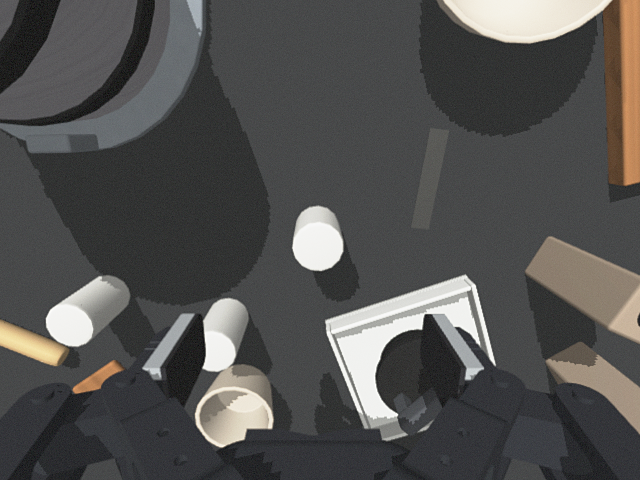

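The bung stands upright in the tray (about (420,380)); the target cylinder is at (318,240).

```bash
python3 -m creep '[{"dx":1,"dy":3.5,"dz":30,"spin":0},{"dx":1,"dy":3.5,"dz":65,"spin":0},{"dx":1,"dy":3.5,"dz":95,"spin":0},{"dx":1,"dy":3.5,"dz":120,"spin":0},{"dx":1,"dy":3.5,"dz":134,"spin":0},{"dx":1,"dy":3.5,"dz":134,"spin":0},{"dx":1,"dy":3.5,"dz":134,"spin":0}]'
python3 -m creep '[{"dx":0,"dy":0,"dz":0,"spin":0},{"dx":0,"dy":0,"dz":0,"spin":0},{"dx":0,"dy":0,"dz":0,"spin":0},{"dx":0,"dy":0,"dz":0,"spin":0},{"dx":0,"dy":0,"dz":0,"spin":0},{"dx":0,"dy":0,"dz":-30,"spin":0},{"dx":0,"dy":0,"dz":-70,"spin":0},{"dx":0,"dy":0,"dz":-110,"spin":0},{"dx":0,"dy":0,"dz":-150,"spin":0},{"dx":0,"dy":0,"dz":-190,"spin":0}]' 1 70
python3 g.py .4892 .3445 .24 75
```

```text
t: 10.35
eef_pos: [0.6235, 0.1377, 0.0438]
ee_rot: [0.0, 0.793, 0.61, -0.0]
wrist_force: [0.4, -1.2, 0.5]
width: 0.0856
grip_force: 0.0
t: 11.18
eef_pos: [0.6227, 0.1379, 0.2358]
ee_rot: [-0.0, 0.792, 0.61, -0.0]
wrist_force: [1.1, -0.3, -1.4]
width: 0.0343
grip_force: 70.2
t 11.18 shift [ 165.6 -181.9   -4.1] spin 0.2 q [-0.38  0.72  0.16  1.55 -0.14  0.88 -0.43] F [ 1.1 -0.3 -1.4] M [ 0.03 -0.09 -0.01] w 0.0343 gf 70.18831014633179 tcp [0.6227 0.1379 0.2358] yaw 75.2
```

```bash
python3 -m creep '[{"dx":15,"dy":-16,"dz":-10,"spin":0},{"dx":40,"dy":-44,"dz":-10,"spin":0},{"dx":66,"dy":-72,"dz":-10,"spin":0},{"dx":93,"dy":-102,"dz":-10,"spin":0},{"dx":120,"dy":-132,"dz":-10,"spin":0},{"dx":146,"dy":-160,"dz":-10,"spin":0},{"dx":165.5,"dy":-182,"dz":-10,"spin":0},{"dx":165.5,"dy":-182,"dz":0,"spin":0},{"dx":165.5,"dy":-182,"dz":0,"spin":0},{"dx":165.5,"dy":-182,"dz":0,"spin":0}]'
python3 g.py .489 .3445 .196 75
python3 - <<'E'
from m import *
# slot & mouth from wrist-less views
for n in('top','scene'):
    s=snap(n,n+'4')
E
```

```text
t: 12.02
eef_pos: [0.4896, 0.3435, 0.2335]
ee_rot: [0.001, 0.792, 0.61, -0.001]
wrist_force: [1.4, -1.3, -1.0]
width: 0.0342
grip_force: 70.4
t 12.02 shift [ 0.9 -0.9 37.5] spin 0.2 q [-0.8   0.68  0.19  1.68 -0.16  0.81 -0.79] F [ 1.4 -1.3 -1. ] M [-0.04 -0.03 -0.02] w 0.0342 gf 70.42752385139465 tcp [0.4896 0.3435 0.2335] yaw 75.2
```

```bash
python3 -m creep '[{"dx":0.5,"dy":-0.5,"dz":15,"spin":0},{"dx":0.5,"dy":-0.5,"dz":30,"spin":0},{"dx":0.5,"dy":-0.5,"dz":37,"spin":0},{"dx":0.5,"dy":-0.5,"dz":37,"spin":0}]'
python3 -m creep '[{"dx":0,"dy":0,"dz":0,"spin":0},{"dx":0,"dy":0,"dz":0,"spin":0},{"dx":0,"dy":0,"dz":0,"spin":0},{"dx":0,"dy":0,"dz":0,"spin":0},{"dx":0,"dy":0,"dz":-25,"spin":0},{"dx":0,"dy":0,"dz":-40,"spin":0},{"dx":0,"dy":0,"dz":-40,"spin":0}]' -1
python3 look.py 5 top scene
python3 g.py .431 .1255 .18 75
```

```text
t: 12.45
eef_pos: [0.4894, 0.3434, 0.1956]
ee_rot: [0.0, 0.793, 0.609, -0.002]
wrist_force: [-0.3, 0.8, -1.3]
width: 0.0343
grip_force: 70.4
t: 13.03
eef_pos: [0.4916, 0.3464, 0.2405]
ee_rot: [0.0, 0.792, 0.61, 0.004]
wrist_force: [0.9, 0.8, 0.5]
width: 0.0852
grip_force: 0.0
-- top
bungbar ((677.9143676757812, -11.03658676147461), (66.96778869628906, 14.654561042785645), 31.86328125) [0.063 0.067 0.071]
cyl 175 [ 0.6364 -0.1453  0.0596] [ 637.3 -145.2   17.9] tool shift to grasp [-438.4  265.9  195. ]
cyl 169 [0.5247 0.0771 0.0596] [524.7  77.6  16.9] tool shift to grasp [-252.   101.1  195.2]
cyl 187 [ 0.426  -0.0859  0.0595] [425.9 -85.9  17.6] tool shift to grasp [-434.8   47.4  194.4]
cyl 177 [0.4294 0.1246 0.0596] [429.8 124.7  17.5] tool shift to grasp [-230.4   -3.2  195. ]
cup ((511.8955383300781, -1.422845482826233), 33.476558685302734)
-- scene
bungbar ((678.4738159179688, -10.05819320678711), (67.91410827636719, 14.949921607971191), 31.754863739013672) [0.062 0.068 0.07 ]
cyl 196 [ 0.4273 -0.0855  0.0599] [426.  -86.9  18.8] tool shift to grasp [-432.9   49.6  193.9]
cyl 227 [ 0.6378 -0.1458  0.06  ] [ 636.9 -146.9   18.5] tool shift to grasp [-437.4  268.6  194.1]
cyl 225 [0.4319 0.1255 0.0599] [431.2 124.6  18.8] tool shift to grasp [-2.278e+02  1.000e-01  1.942e+02]
cyl 218 [0.5271 0.0785 0.06  ] [526.9  78.2  18.1] tool shift to grasp [-248.9  104.1  194.2]
cyl 27 [0.7444 0.2447 0.0588] [743.4 243.4   7.8] tool shift to grasp [-32.7 271.7 194.8]
cup ((511.3970642089844, 0.09114265441894531), 35.05030059814453)
t 13.13 shift [-227.8   -0.6   57.2] spin 0.2 q [-0.8   0.67  0.19  1.67 -0.16  0.81 -0.79] F [-0.5 -0.5  0.3] M [-0.01 -0.04 -0.01] w 0.0855 gf 0.0 tcp [0.4897 0.3455 0.2375] yaw 75.2
```

```bash
python3 -m creep '[{"dx":-20,"dy":0,"dz":0,"spin":0},{"dx":-58,"dy":0,"dz":0,"spin":0},{"dx":-96,"dy":-1,"dz":0,"spin":0},{"dx":-134,"dy":-1,"dz":0,"spin":0},{"dx":-172,"dy":-1,"dz":10,"spin":0},{"dx":-205,"dy":-1,"dz":30,"spin":0},{"dx":-229,"dy":-1,"dz":60,"spin":0},{"dx":-229,"dy":-1,"dz":95,"spin":0},{"dx":-229,"dy":-1,"dz":110,"spin":0},{"dx":-229,"dy":-1,"dz":110,"spin":0}]'
python3 look.py 6 wrist
```

```text
t: 13.97
eef_pos: [0.4275, 0.1228, 0.1238]
ee_rot: [-0.001, 0.793, 0.61, -0.003]
wrist_force: [-0.1, 0.4, -1.4]
width: 0.0854
grip_force: 0.0
-- wrist
cyl 3140 [0.4311 0.127  0.0606] [430.7 125.8  17.9] tool shift to grasp [ 4.2  1.9 82.3]
cyl 2997 [0.5249 0.0801 0.0603] [525.9  78.2  18.2] tool shift to grasp [-17.1 104.6  81.9]
cup ((512.9932250976562, 1.5325409173965454), 33.55541229248047)
```

```bash
python3 -m creep '[{"dx":3,"dy":2,"dz":20,"spin":0},{"dx":3,"dy":2,"dz":50,"spin":0},{"dx":3,"dy":2,"dz":72,"spin":0},{"dx":3,"dy":2,"dz":82,"spin":0},{"dx":3,"dy":2,"dz":82,"spin":0},{"dx":3,"dy":2,"dz":82,"spin":0}]'
python3 -m creep '[{"dx":0,"dy":0,"dz":0,"spin":0},{"dx":0,"dy":0,"dz":0,"spin":0},{"dx":0,"dy":0,"dz":0,"spin":0},{"dx":0,"dy":0,"dz":0,"spin":0},{"dx":0,"dy":0,"dz":0,"spin":0},{"dx":0,"dy":0,"dz":-30,"spin":0},{"dx":0,"dy":0,"dz":-70,"spin":0},{"dx":0,"dy":0,"dz":-110,"spin":0},{"dx":0,"dy":0,"dz":-150,"spin":0},{"dx":0,"dy":0,"dz":-200,"spin":0}]' 1 70
python3 g.py .489 .3445 .24 75
```

```text
t: 14.52
eef_pos: [0.4333, 0.1268, 0.0457]
ee_rot: [0.0, 0.792, 0.61, 0.0]
wrist_force: [-0.5, 0.3, 0.7]
width: 0.0852
grip_force: 0.0
t: 15.35
eef_pos: [0.4319, 0.1262, 0.2385]
ee_rot: [-0.0, 0.792, 0.61, -0.001]
wrist_force: [1.5, 0.6, -1.9]
width: 0.0346
grip_force: 70.2
t 15.35 shift [225.7  -0.7  -1.7] spin 0.2 q [-0.51  0.49  0.18  2.09 -0.16  0.57 -0.47] F [ 1.5  0.6 -1.9] M [ 0.07 -0.13  0.  ] w 0.0346 gf 70.20133852958679 tcp [0.4319 0.1262 0.2385] yaw 75.2
```

```bash
python3 -m creep '[{"dx":20,"dy":0,"dz":-5,"spin":0},{"dx":58,"dy":0,"dz":-5,"spin":0},{"dx":96,"dy":0,"dz":-5,"spin":0},{"dx":134,"dy":-1,"dz":-5,"spin":0},{"dx":170,"dy":-1,"dz":-5,"spin":0},{"dx":200,"dy":-1,"dz":-3,"spin":0},{"dx":225,"dy":-1,"dz":0,"spin":0},{"dx":225,"dy":-1,"dz":0,"spin":0},{"dx":225,"dy":-1,"dz":0,"spin":0}]'
python3 g.py .489 .3445 .196 75
```

```text
t: 16.1
eef_pos: [0.4885, 0.3456, 0.2358]
ee_rot: [-0.0, 0.791, 0.611, -0.001]
wrist_force: [-0.2, -1.3, -1.9]
width: 0.0342
grip_force: 70.5
t 16.1 shift [-0.8  0.9 39.8] spin 0.4 q [-0.82  0.68  0.22  1.67 -0.19  0.81 -0.77] F [-0.2 -1.3 -1.9] M [-0.12 -0.01 -0.03] w 0.0342 gf 70.49927115440369 tcp [0.4885 0.3456 0.2358] yaw 75.4
```

```bash
python3 -m creep '[{"dx":0,"dy":0,"dz":15,"spin":0},{"dx":0,"dy":0,"dz":30,"spin":0},{"dx":0,"dy":0,"dz":40,"spin":0},{"dx":0,"dy":0,"dz":40,"spin":0}]'
python3 -m creep '[{"dx":0,"dy":0,"dz":0,"spin":0},{"dx":0,"dy":0,"dz":0,"spin":0},{"dx":0,"dy":0,"dz":0,"spin":0},{"dx":0,"dy":0,"dz":0,"spin":0},{"dx":0,"dy":0,"dz":-25,"spin":0},{"dx":-8,"dy":2,"dz":-42,"spin":0},{"dx":-28,"dy":10,"dz":-42,"spin":0},{"dx":-60,"dy":25,"dz":-42,"spin":0},{"dx":-98,"dy":40,"dz":-42,"spin":0},{"dx":-134,"dy":55,"dz":-42,"spin":0}]' -1
python3 look.py 7 top
python3 g.py .5262 .078 .12 90
```

```text
t: 16.43
eef_pos: [0.4879, 0.3418, 0.1946]
ee_rot: [0.0, 0.793, 0.609, -0.003]
wrist_force: [-0.0, 0.1, -2.3]
width: 0.0341
grip_force: 70.5
t: 17.27
eef_pos: [0.5088, 0.1996, 0.2395]
ee_rot: [0.0, 0.792, 0.611, 0.001]
wrist_force: [0.5, -0.6, 0.1]
width: 0.0853
grip_force: 0.0
-- top
bungbar ((678.1875610351562, -10.785720825195312), (65.69457244873047, 14.119067192077637), 31.68938636779785) [0.063 0.067 0.071]
cyl 179 [ 0.6365 -0.1449  0.0594] [ 637.1 -144.3   18.2] tool shift to grasp [-285.3  209.6  199.7]
cyl 175 [0.5246 0.0766 0.0594] [524.8  76.7  17.4] tool shift to grasp [-101.7   42.6  197.7]
cyl 186 [ 0.4261 -0.086   0.0595] [426.1 -85.8  17.5] tool shift to grasp [-284.7   -8.8  198.9]
cup ((511.90045166015625, -1.3991245031356812), 33.497623443603516)
t 17.32 shift [-100.5   44.1  120.7] spin -15.5 q [-0.57  0.6   0.2   1.83 -0.16  0.72 -0.55] F [ 0.2 -8.4 -0.8] M [-0.52  0.01 -0.06] w 0.0853 gf 0.0 tcp [0.5105 0.1876 0.2398] yaw 74.5
```

View pics/top7.png

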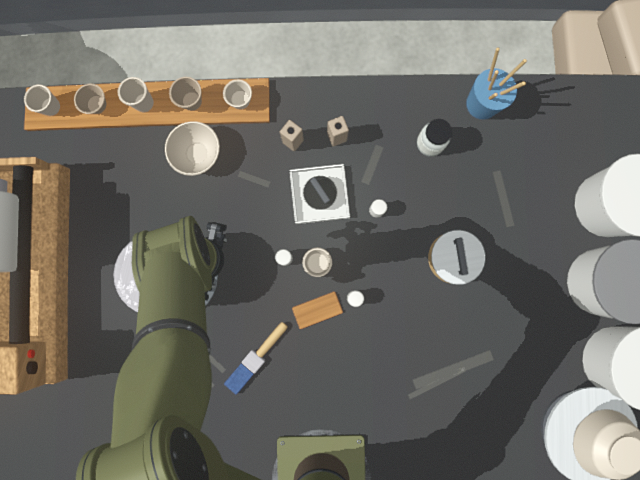

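Top view: the bung stands in the tray at (320,192). Cylinders are left at (284,257), (378,208) and (356,299), and the cup is unmoved.

```bash
python3 -m creep '[{"dx":-36,"dy":15,"dz":0,"spin":-5},{"dx":-72,"dy":32,"dz":10,"spin":-10},{"dx":-101,"dy":44,"dz":30,"spin":-15},{"dx":-101,"dy":44,"dz":65,"spin":-15},{"dx":-101,"dy":44,"dz":100,"spin":-15},{"dx":-101,"dy":44,"dz":115,"spin":-15},{"dx":-101,"dy":44,"dz":115,"spin":-15},{"dx":-101,"dy":44,"dz":115,"spin":-15}]'
python3 look.py 8 wrist
```

```text
t: 17.98
eef_pos: [0.5252, 0.0919, 0.1237]
ee_rot: [-0.0, 0.706, 0.708, -0.0]
wrist_force: [-0.2, 0.0, 0.6]
width: 0.0853
grip_force: 0.0
-- wrist
bungbar ((655.7374267578125, -28.534255981445312), (6.111987113952637, 5.889320373535156), 21.992216110229492) [0.067 0.069 0.069]
cyl 2966 [0.5257 0.0794 0.0605] [525.8  78.   17.9] tool shift to grasp [-12.7  -0.4  81.6]
cup ((513.37646484375, -0.12725092470645905), 33.9913215637207)
```

```bash
python3 -m creep '[{"dx":-13.5,"dy":0,"dz":20,"spin":0},{"dx":-13.5,"dy":0,"dz":50,"spin":0},{"dx":-13.5,"dy":0,"dz":72,"spin":0},{"dx":-13.5,"dy":0,"dz":82,"spin":0},{"dx":-13.5,"dy":0,"dz":82,"spin":0},{"dx":-13.5,"dy":0,"dz":82,"spin":0}]'
python3 -m creep '[{"dx":0,"dy":0,"dz":0,"spin":0},{"dx":0,"dy":0,"dz":0,"spin":0},{"dx":0,"dy":0,"dz":0,"spin":0},{"dx":0,"dy":0,"dz":0,"spin":0},{"dx":0,"dy":0,"dz":0,"spin":0},{"dx":0,"dy":0,"dz":-30,"spin":0},{"dx":0,"dy":0,"dz":-70,"spin":0},{"dx":0,"dy":0,"dz":-110,"spin":0},{"dx":0,"dy":0,"dz":-150,"spin":0},{"dx":0,"dy":0,"dz":-200,"spin":0}]' 1 70
python3 g.py .489 .3445 .24 75
```

```text
t: 18.53
eef_pos: [0.526, 0.0787, 0.0428]
ee_rot: [0.0, 0.706, 0.708, 0.001]
wrist_force: [0.9, 0.3, 0.4]
width: 0.0851
grip_force: 0.0
t: 19.37
eef_pos: [0.5242, 0.0781, 0.235]
ee_rot: [-0.001, 0.706, 0.708, -0.001]
wrist_force: [0.6, -0.3, -2.7]
width: 0.0345
grip_force: 70.2
t 19.37 shift [266.5 -34.3  -5.1] spin 15.2 q [-0.29  0.58  0.09  1.87 -0.08  0.69 -0.15] F [ 0.6 -0.3 -2.7] M [ 0.04 -0.08 -0.03] w 0.0345 gf 70.22087931632996 tcp [0.5242 0.0781 0.235 ] yaw 90.2
```

```bash
python3 -m creep '[{"dx":20,"dy":-2,"dz":-8,"spin":2},{"dx":58,"dy":-7,"dz":-8,"spin":5},{"dx":96,"dy":-12,"dz":-8,"spin":9},{"dx":134,"dy":-17,"dz":-8,"spin":13},{"dx":172,"dy":-22,"dz":-8,"spin":15},{"dx":210,"dy":-27,"dz":-8,"spin":15},{"dx":245,"dy":-32,"dz":-8,"spin":15},{"dx":266,"dy":-34,"dz":-3,"spin":15},{"dx":266,"dy":-34,"dz":-3,"spin":15},{"dx":266,"dy":-34,"dz":-3,"spin":15}]'
python3 g.py .489 .3445 .196 75
```

```text
t: 20.2
eef_pos: [0.4888, 0.3456, 0.2355]
ee_rot: [-0.0, 0.791, 0.611, -0.001]
wrist_force: [0.2, -0.7, -2.2]
width: 0.0346
grip_force: 70.2
t 20.2 shift [-0.9  0.5 39.5] spin 0.4 q [-0.81  0.68  0.21  1.67 -0.18  0.81 -0.77] F [ 0.2 -0.7 -2.2] M [-0.04 -0.06  0.03] w 0.0346 gf 70.23888230323792 tcp [0.4888 0.3456 0.2355] yaw 75.4
```

```bash
python3 -m creep '[{"dx":0,"dy":0,"dz":15,"spin":0},{"dx":0,"dy":0,"dz":30,"spin":0},{"dx":0,"dy":0,"dz":40,"spin":0},{"dx":0,"dy":0,"dz":40,"spin":0}]'
python3 -m creep '[{"dx":0,"dy":0,"dz":0,"spin":0},{"dx":0,"dy":0,"dz":0,"spin":0},{"dx":0,"dy":0,"dz":0,"spin":0},{"dx":0,"dy":0,"dz":0,"spin":0},{"dx":0,"dy":0,"dz":-25,"spin":0},{"dx":-8,"dy":2,"dz":-42,"spin":0},{"dx":-28,"dy":5,"dz":-42,"spin":0},{"dx":-60,"dy":10,"dz":-42,"spin":0},{"dx":-98,"dy":20,"dz":-42,"spin":0},{"dx":-136,"dy":24,"dz":-42,"spin":0}]' -1
python3 look.py 9 scene
python3 g.py .4265 -.086 .12 90
```

```text
t: 20.53
eef_pos: [0.4893, 0.3416, 0.1943]
ee_rot: [0.0, 0.793, 0.609, -0.003]
wrist_force: [-1.0, 0.1, -1.4]
width: 0.0345
grip_force: 70.2
t: 21.37
eef_pos: [0.4798, 0.2056, 0.2392]
ee_rot: [0.001, 0.792, 0.61, 0.001]
wrist_force: [1.0, -1.7, 1.0]
width: 0.0854
grip_force: 0.0
-- scene
bungbar ((677.9443969726562, -10.261524200439453), (68.97145080566406, 14.604721069335938), 31.90983772277832) [0.062 0.068 0.07 ]
cyl 196 [ 0.4276 -0.0855  0.0601] [426.9 -86.6  18.7] tool shift to grasp [-281.7   26.1  198.4]
cyl 231 [ 0.638  -0.1454  0.0601] [ 636.6 -147.4   19.1] tool shift to grasp [-283.6  244.9  198.5]
cyl 33 [0.7452 0.2442 0.0587] [743.9 242.7   8.6] tool shift to grasp [120.5 244.6 195.3]
cup ((511.37164306640625, -1.1531575918197632), 35.045814514160156)
t 21.42 shift [-283.2   25.2  121.5] spin -15.4 q [-0.61  0.57  0.2   1.91 -0.16  0.68 -0.58] F [-1.9 -8.1  0. ] M [-0.49  0.21 -0.03] w 0.0853 gf 0.0 tcp [0.4777 0.1946 0.2392] yaw 74.6
```

```bash
python3 -m creep '[{"dx":-38,"dy":3,"dz":0,"spin":-5},{"dx":-76,"dy":7,"dz":0,"spin":-10},{"dx":-115,"dy":10,"dz":0,"spin":-15},{"dx":-154,"dy":14,"dz":0,"spin":-20},{"dx":-193,"dy":18,"dz":0,"spin":-20},{"dx":-232,"dy":21,"dz":10,"spin":-20},{"dx":-265,"dy":24,"dz":30,"spin":-20},{"dx":-283,"dy":25,"dz":65,"spin":-20},{"dx":-283,"dy":25,"dz":100,"spin":-20},{"dx":-283,"dy":25,"dz":115,"spin":-20}]'
python3 -m creep '[{"dx":0,"dy":0,"dz":0,"spin":0},{"dx":0,"dy":0,"dz":0,"spin":0}]'
python3 look.py 10 wrist
```

```text
t: 22.25
eef_pos: [0.4297, -0.0751, 0.1212]
ee_rot: [-0.001, 0.676, 0.737, -0.001]
wrist_force: [0.6, -0.1, 0.2]
width: 0.0856
grip_force: 0.0
t: 22.42
eef_pos: [0.4307, -0.0733, 0.1234]
ee_rot: [-0.0, 0.674, 0.738, -0.0]
wrist_force: [-0.5, -0.0, 0.4]
width: 0.0852
grip_force: 0.0
-- wrist
cyl 2987 [ 0.427  -0.0851  0.0605] [427.  -86.8  18.1] tool shift to grasp [-11.4  -5.4  81.1]
cyl 996 [ 0.6329 -0.1384  0.0596] [ 635.8 -145.3   17.5] tool shift to grasp [-83.2 194.8  81.3]
cup ((512.9708251953125, -0.4470328390598297), 33.978458404541016)
```

```bash
python3 -m creep '[{"dx":-12.5,"dy":-5,"dz":20,"spin":0},{"dx":-12.5,"dy":-5,"dz":50,"spin":0},{"dx":-12.5,"dy":-5,"dz":72,"spin":0},{"dx":-12.5,"dy":-5,"dz":81,"spin":0},{"dx":-12.5,"dy":-5,"dz":81,"spin":0},{"dx":-12.5,"dy":-5,"dz":81,"spin":0}]'
python3 -m creep '[{"dx":0,"dy":0,"dz":0,"spin":0},{"dx":0,"dy":0,"dz":0,"spin":0},{"dx":0,"dy":0,"dz":0,"spin":0},{"dx":0,"dy":0,"dz":0,"spin":0},{"dx":0,"dy":0,"dz":0,"spin":0},{"dx":0,"dy":0,"dz":-30,"spin":0},{"dx":0,"dy":0,"dz":-70,"spin":0},{"dx":0,"dy":0,"dz":-110,"spin":0},{"dx":0,"dy":0,"dz":-150,"spin":0},{"dx":0,"dy":0,"dz":-200,"spin":0}]' 1 70
python3 g.py .489 .3445 .24 75
```

```text
t: 22.97
eef_pos: [0.4323, -0.0877, 0.0481]
ee_rot: [-0.002, 0.674, 0.739, -0.003]
wrist_force: [-0.5, -0.3, -0.8]
width: 0.0852
grip_force: 0.0
t: 23.8
eef_pos: [0.4312, -0.0872, 0.2406]
ee_rot: [-0.005, 0.674, 0.739, -0.003]
wrist_force: [0.7, -1.1, -2.4]
width: 0.0343
grip_force: 70.5
t 23.8 shift [424.7  96.8   0.8] spin 20.2 q [ 0.41  0.5  -0.47  2.09  0.36  0.64 -0.22] F [ 0.7 -1.1 -2.4] M [-0.07 -0.17  0.02] w 0.0343 gf 70.45778274536133 tcp [ 0.4312 -0.0872  0.2406] yaw 95.2
```

```bash
python3 -m creep '[{"dx":20,"dy":5,"dz":-5,"spin":2},{"dx":58,"dy":13,"dz":-5,"spin":5},{"dx":97,"dy":22,"dz":-5,"spin":9},{"dx":136,"dy":31,"dz":-5,"spin":13},{"dx":175,"dy":40,"dz":-5,"spin":17},{"dx":214,"dy":49,"dz":-5,"spin":20},{"dx":253,"dy":58,"dz":-5,"spin":20},{"dx":292,"dy":67,"dz":-5,"spin":20},{"dx":331,"dy":76,"dz":-5,"spin":20},{"dx":365,"dy":84,"dz":-3,"spin":20}]'
python3 -m creep '[{"dx":0,"dy":0,"dz":0,"spin":0},{"dx":0,"dy":0,"dz":0,"spin":0}]'
python3 g.py .489 .3445 .24 75
```

```text
t: 24.63
eef_pos: [0.4822, 0.2868, 0.2416]
ee_rot: [-0.005, 0.792, 0.611, -0.004]
wrist_force: [1.7, -0.1, -1.8]
width: 0.0346
grip_force: 70.6
t: 24.8
eef_pos: [0.4817, 0.2863, 0.241]
ee_rot: [-0.005, 0.791, 0.612, -0.004]
wrist_force: [-1.0, -0.2, -3.4]
width: 0.0341
grip_force: 70.5
t 24.8 shift [58.2 -7.5  1. ] spin 0.5 q [-0.42  0.63 -0.32  1.76  0.24  0.8  -1.11] F [-1.  -0.2 -3.4] M [-0.09 -0.01 -0.03] w 0.0341 gf 70.52791714668274 tcp [0.4817 0.2863 0.241 ] yaw 75.5
```

```bash
python3 -m creep '[{"dx":28,"dy":-4,"dz":0,"spin":0},{"dx":58,"dy":-7.5,"dz":0,"spin":0},{"dx":58,"dy":-7.5,"dz":0,"spin":0},{"dx":58,"dy":-7.5,"dz":5,"spin":0},{"dx":58,"dy":-7.5,"dz":20,"spin":0},{"dx":58,"dy":-7.5,"dz":35,"spin":0},{"dx":58,"dy":-7.5,"dz":44,"spin":0},{"dx":58,"dy":-7.5,"dz":44,"spin":0}]'
python3 -m creep '[{"dx":0,"dy":0,"dz":0,"spin":0},{"dx":0,"dy":0,"dz":0,"spin":0},{"dx":0,"dy":0,"dz":0,"spin":0},{"dx":0,"dy":0,"dz":0,"spin":0},{"dx":0,"dy":0,"dz":-25,"spin":0},{"dx":0,"dy":2,"dz":-42,"spin":0},{"dx":-20,"dy":13,"dz":-42,"spin":0},{"dx":-50,"dy":32,"dz":-42,"spin":0},{"dx":-85,"dy":54,"dz":-42,"spin":0},{"dx":-120,"dy":74,"dz":-42,"spin":0}]' -1
python3 look.py 11 scene
python3 g.py .637 -.1452 .15 75
```

```text
t: 25.47
eef_pos: [0.4892, 0.338, 0.195]
ee_rot: [-0.003, 0.793, 0.609, -0.007]
wrist_force: [-1.4, -0.5, -1.7]
width: 0.0341
grip_force: 70.6
t: 26.3
eef_pos: [0.5324, 0.2057, 0.2397]
ee_rot: [-0.003, 0.792, 0.611, -0.003]
wrist_force: [1.1, -1.2, 1.0]
width: 0.0854
grip_force: 0.0
-- scene
bungbar ((678.6694946289062, -10.094305038452148), (67.24496459960938, 14.702136993408203), 31.30689811706543) [0.062 0.067 0.07 ]
cyl 230 [ 0.6379 -0.1457  0.0599] [ 635.6 -146.4   19.3] tool shift to grasp [-296.3  190.3  198.3]
cyl 33 [0.7449 0.2446 0.0582] [744.  242.8   8.6] tool shift to grasp [108.4 188.8 193.7]
cup ((511.6140441894531, -0.4314782917499542), 35.48317337036133)
t 26.35 shift [-297.3  188.7   91.3] spin -0.5 q [-0.24  0.64 -0.31  1.73  0.26  0.82 -0.95] F [ 1.  -8.4 -0.8] M [-0.55 -0.09  0.03] w 0.0854 gf 0.0 tcp [0.5356 0.1926 0.239 ] yaw 74.5
```

View pics/scene11.png

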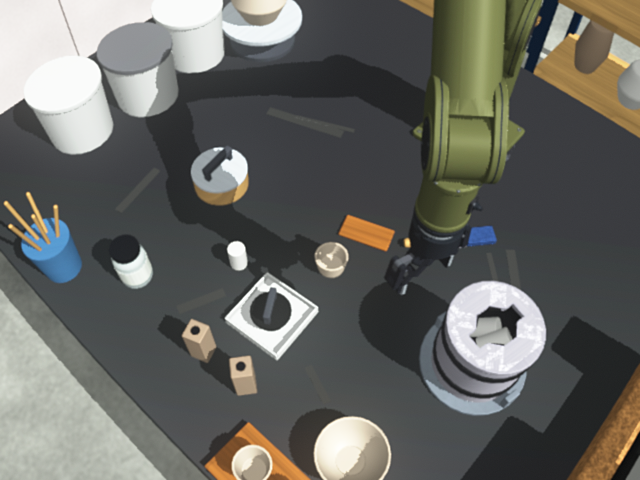

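One cylinder is left, at (237,256) in the scene view. The other four show inside the mouth at about (492,330), the bung is upright at (270,310), and the cup is unmoved.

```bash
python3 -m creep '[{"dx":-33,"dy":21,"dz":0,"spin":0},{"dx":-66,"dy":42,"dz":0,"spin":0},{"dx":-99,"dy":63,"dz":0,"spin":0},{"dx":-132,"dy":84,"dz":0,"spin":0},{"dx":-165,"dy":105,"dz":0,"spin":0},{"dx":-198,"dy":126,"dz":0,"spin":0},{"dx":-231,"dy":147,"dz":0,"spin":0},{"dx":-264,"dy":168,"dz":20,"spin":0},{"dx":-297,"dy":188,"dz":40,"spin":0},{"dx":-297,"dy":188,"dz":75,"spin":0}]'
python3 -m creep '[{"dx":0,"dy":0,"dz":30,"spin":0},{"dx":0,"dy":0,"dz":40,"spin":0},{"dx":0,"dy":0,"dz":40,"spin":0},{"dx":0,"dy":0,"dz":40,"spin":0}]'
python3 look.py 12 wrist
python3 - <<'E'
from m import *
for n in('top','scene'):
    s=snap(n,n+'12');c=cloud(s);X,Y,Z=c[...,0],c[...,1],c[...,2];px=s['pixels'].astype(int)
    m=(np.hypot(X-.489,Y-.3445)<.075)&(Z<.165)
    print(n,'inside depths',m.sum(),np.percentile(Z[m],[5,50,90,99]).round(3))
    m=(abs(Z-.175)<.006)&(np.hypot(X-.489,Y-.345)<.1)
    h=((np.hypot(X-.489,Y-.3445)<.075)&(Z<.168)).astype(np.uint8)
    mm=1-cv2.morphologyEx(m.astype(np.uint8),cv2.MORPH_CLOSE,np.ones((3,3)))
    n_,l,st,_=cv2.connectedComponentsWithStats(mm)
    for i in range(1,n_):
        if 200<st[i,4]<4000 and 0<st[i,0]:
            uv=np.argwhere(l==i)[:,::-1]; p=ray(s,uv,.175)[:,:2]*1000
            d=p-[489,344.5]
            if np.abs(d).max()>80: continue
            r=np.hypot(*d.T); f=p[r>40]; 
            a=np.degrees(np.angle(np.mean((((f-[489,344.5])@[1,1j]))**2)))/2
            cs=[f[(f-[489,344.5])@[np.cos(np.radians(a)),np.sin(np.radians(a))]*sg>0].mean(0) for sg in(1,-1)]
            dd=cs[0]-cs[1]
            print('hole n',len(p),'mean',p.mean(0).round(1),'ends',np.round(cs,1),'mid',(sum(cs)/2).round(1),'ang',np.degrees(np.arctan2(dd[1],dd[0])).round(1),'rmax',r.max().round(1))
E
```

```text
t: 27.18
eef_pos: [0.6408, -0.1401, 0.1654]
ee_rot: [0.003, 0.796, 0.605, -0.003]
wrist_force: [1.3, -0.9, -0.5]
width: 0.0856
grip_force: 0.0
t: 27.52
eef_pos: [0.6369, -0.1276, 0.1235]
ee_rot: [-0.003, 0.792, 0.611, -0.004]
wrist_force: [0.1, 0.5, -0.1]
width: 0.0854
grip_force: 0.0
-- wrist
bungbar ((672.83349609375, -13.733722686767578), (51.45284652709961, 14.417808532714844), 31.72127342224121) [0.066 0.068 0.07 ]
cyl 2886 [ 0.6381 -0.1447  0.0606] [ 637.8 -146.2   17.8] tool shift to grasp [-16.3   5.3  81.5]
cup ((513.4146118164062, -0.7877312302589417), 33.9683952331543)
top inside depths 970 [0.02  0.033 0.101 0.112]
hole n 1000 mean [488.1 343.4] ends [[532.  331.9]
 [444.8 355. ]] mid [488.4 343.4] ang -14.8 rmax 52.5
scene inside depths 1336 [0.058 0.086 0.11  0.131]
hole n 1379 mean [491.7 344.4] ends [[532.7 333. ]
 [446.7 355.6]] mid [489.7 344.3] ang -14.7 rmax 53.0
```

```bash
python3 -m creep '[{"dx":-17.5,"dy":5,"dz":20,"spin":0},{"dx":-17.5,"dy":5,"dz":50,"spin":0},{"dx":-17.5,"dy":5,"dz":72,"spin":0},{"dx":-17.5,"dy":5,"dz":81,"spin":0},{"dx":-17.5,"dy":5,"dz":81,"spin":0},{"dx":-17.5,"dy":5,"dz":81,"spin":0}]'
python3 -m creep '[{"dx":0,"dy":0,"dz":0,"spin":0},{"dx":0,"dy":0,"dz":0,"spin":0},{"dx":0,"dy":0,"dz":0,"spin":0},{"dx":0,"dy":0,"dz":0,"spin":0},{"dx":0,"dy":0,"dz":0,"spin":0},{"dx":0,"dy":0,"dz":-30,"spin":0},{"dx":0,"dy":0,"dz":-70,"spin":0},{"dx":0,"dy":0,"dz":-110,"spin":0},{"dx":0,"dy":0,"dz":-150,"spin":0},{"dx":0,"dy":0,"dz":-200,"spin":0}]' 1 70
python3 g.py .489 .344 .24 75
```

```text
t: 28.17
eef_pos: [0.6367, -0.1464, 0.0428]
ee_rot: [-0.003, 0.792, 0.61, -0.003]
wrist_force: [-0.4, 0.5, -0.5]
width: 0.0852
grip_force: 0.0
t: 29.0
eef_pos: [0.6367, -0.1469, 0.2345]
ee_rot: [-0.004, 0.792, 0.61, -0.005]
wrist_force: [1.4, -0.7, -2.8]
width: 0.0345
grip_force: 70.2
t 29.0 shift [ 436.9 -268.3   -3.2] spin 0.2 q [ 0.34  0.76 -0.36  1.47  0.3   0.98 -0.35] F [ 1.4 -0.7 -2.8] M [-0.07 -0.1   0.02] w 0.0345 gf 70.17886877059937 tcp [ 0.6367 -0.1469  0.2345] yaw 75.2
```

```bash
python3 -m creep '[{"dx":17,"dy":-10,"dz":-8,"spin":0},{"dx":50,"dy":-31,"dz":-8,"spin":0},{"dx":84,"dy":-52,"dz":-8,"spin":0},{"dx":118,"dy":-72,"dz":-8,"spin":0},{"dx":152,"dy":-93,"dz":-8,"spin":0},{"dx":186,"dy":-114,"dz":-8,"spin":0},{"dx":220,"dy":-135,"dz":-8,"spin":0},{"dx":254,"dy":-156,"dz":-8,"spin":0},{"dx":288,"dy":-177,"dz":-8,"spin":0},{"dx":322,"dy":-198,"dz":-8,"spin":0}]'
python3 -m creep '[{"dx":34,"dy":-21,"dz":0,"spin":0},{"dx":68,"dy":-42,"dz":0,"spin":0},{"dx":98,"dy":-60,"dz":0,"spin":0},{"dx":115,"dy":-70,"dz":0,"spin":0},{"dx":115,"dy":-70,"dz":0,"spin":0},{"dx":115,"dy":-70,"dz":0,"spin":0}]'
python3 g.py .489 .344 .196 75
```

```text
t: 29.83
eef_pos: [0.5275, 0.2164, 0.2425]
ee_rot: [-0.003, 0.792, 0.61, -0.004]
wrist_force: [0.7, 0.1, -1.7]
width: 0.0346
grip_force: 70.3
t: 30.33
eef_pos: [0.4892, 0.3454, 0.2428]
ee_rot: [-0.004, 0.791, 0.611, -0.004]
wrist_force: [1.4, -1.0, -2.0]
width: 0.0345
grip_force: 70.3
t 30.33 shift [-1.3  0.7 46.8] spin 0.4 q [-0.51  0.67 -0.32  1.64  0.25  0.88 -1.17] F [ 1.4 -1.  -2. ] M [-0.05 -0.06 -0.  ] w 0.0345 gf 70.29030203819275 tcp [0.4892 0.3454 0.2428] yaw 75.4
```

```bash
python3 -m creep '[{"dx":0,"dy":0,"dz":15,"spin":0},{"dx":0,"dy":0,"dz":32,"spin":0},{"dx":0,"dy":0,"dz":46,"spin":0},{"dx":0,"dy":0,"dz":46,"spin":0},{"dx":0,"dy":0,"dz":46,"spin":0}]'
python3 -m creep '[{"dx":0,"dy":0,"dz":0,"spin":0},{"dx":0,"dy":0,"dz":0,"spin":0},{"dx":0,"dy":0,"dz":0,"spin":0},{"dx":0,"dy":0,"dz":0,"spin":0},{"dx":0,"dy":0,"dz":-25,"spin":0},{"dx":0,"dy":0,"dz":-60,"spin":0},{"dx":-20,"dy":10,"dz":-80,"spin":0},{"dx":-45,"dy":30,"dz":-100,"spin":0},{"dx":-80,"dy":50,"dz":-100,"spin":0},{"dx":-115,"dy":70,"dz":-100,"spin":0}]' -1
python3 - <<'E'
from m import *
for n in('top','scene'):
    s=snap(n,n+'13');c=cloud(s);X,Y,Z=c[...,0],c[...,1],c[...,2]
    m=(np.hypot(X-.489,Y-.344)<.075)&(Z<.168)
    print(n,'inside depths',m.sum(),np.percentile(Z[m],[5,50,90,97,99]).round(3))
    if n=='scene': cv2.imwrite('pics/crop13.png',cv2.resize(s['pixels'][270:410,410:560,::-1],None,fx=4,fy=4,interpolation=cv2.INTER_CUBIC))
E
python3 g.py .5175 -.3285 .25 8
```

```text
t: 30.75
eef_pos: [0.4903, 0.342, 0.1965]
ee_rot: [-0.003, 0.793, 0.609, -0.005]
wrist_force: [0.8, 0.1, -1.1]
width: 0.0346
grip_force: 70.3
t: 31.58
eef_pos: [0.5304, 0.215, 0.2987]
ee_rot: [-0.003, 0.792, 0.611, -0.002]
wrist_force: [1.2, -1.2, -0.5]
width: 0.0856
grip_force: 0.0
top inside depths 8 [0.055 0.067 0.103 0.145 0.157]
scene inside depths 1371 [0.056 0.086 0.112 0.135 0.167]
t 31.68 shift [-517.7  129.    50.5] spin 66.4 q [-0.25  0.57 -0.34  1.66  0.22  0.96 -0.94] F [-0.1 -0.6 -0.7] M [ 0.03 -0.05 -0.03] w 0.0854 gf 0.0 tcp [0.5325 0.2051 0.2969] yaw 74.4
```

View pics/crop13.png

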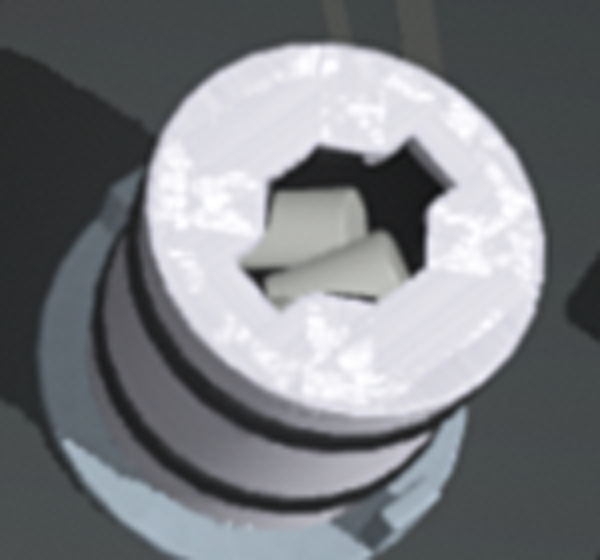

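Inside the mouth two cylinders show, lying well down, with nothing near the plate. The lid is next.

```bash
python3 -m creep '[{"dx":-20,"dy":5,"dz":0,"spin":3},{"dx":-58,"dy":14,"dz":0,"spin":9},{"dx":-98,"dy":24,"dz":0,"spin":16},{"dx":-138,"dy":34,"dz":0,"spin":23},{"dx":-178,"dy":44,"dz":5,"spin":30},{"dx":-218,"dy":54,"dz":10,"spin":37},{"dx":-258,"dy":64,"dz":15,"spin":44},{"dx":-298,"dy":74,"dz":20,"spin":51},{"dx":-338,"dy":84,"dz":25,"spin":58},{"dx":-378,"dy":94,"dz":30,"spin":66}]'
python3 g.py .5175 -.3285 .22 8
```

```text
t: 32.52
eef_pos: [0.5231, -0.1762, 0.2668]
ee_rot: [-0.001, 0.996, 0.085, -0.005]
wrist_force: [1.1, 0.8, -0.5]
width: 0.085
grip_force: 0.0
t 32.52 shift [-30.8 149.3  46.8] spin 1.7 q [ 0.26  0.57 -0.02  1.76  0.02  0.82 -1.18] F [ 1.1  0.8 -0.5] M [-0.03 -0.04  0.01] w 0.085 gf 0.0 tcp [ 0.5231 -0.1762  0.2668] yaw 9.7
```

```bash
python3 -m creep '[{"dx":-7,"dy":32,"dz":5,"spin":1},{"dx":-14,"dy":68,"dz":15,"spin":1},{"dx":-22,"dy":105,"dz":30,"spin":1},{"dx":-28,"dy":130,"dz":45,"spin":1},{"dx":-31,"dy":142,"dz":60,"spin":1},{"dx":-31,"dy":142,"dz":65,"spin":1},{"dx":-31,"dy":142,"dz":65,"spin":1},{"dx":-31,"dy":142,"dz":65,"spin":1}]'
python3 - <<'E'
from m import *
s=snap('wrist','w14');c=cloud(s);X,Y,Z=c[...,0],c[...,1],c[...,2]
for nm,lo,hi in(('bar',.083,.1),('disc',.05,.058)):
  for b in blobs(s,(Z>lo)&(Z<hi)&(np.hypot(X-.517,Y+.329)<.08),c,200):
    p=c[b];r=cv2.minAreaRect((p[:,:2]*1000).astype(np.float32));print(nm,r,np.percentile(p[:,2],[10,50,90]).round(4))
E
python3 g.py .5175 -.3285 .079 8.2
```

```text
t: 33.18
eef_pos: [0.5175, -0.3177, 0.2017]
ee_rot: [-0.001, 0.997, 0.08, -0.005]
wrist_force: [1.6, 0.3, 1.0]
width: 0.0852
grip_force: 0.0
bar ((518.0162963867188, -329.16375732421875), (85.64485931396484, 16.13016700744629), 7.369198322296143) [0.0884 0.0897 0.0907]
disc ((517.7498779296875, -328.7268981933594), (124.93391418457031, 124.16297149658203), 13.217129707336426) [0.0531 0.054  0.0548]
t 33.23 shift [ -1.1  11.  123.2] spin 1.0 q [ 0.49  0.72 -0.03  1.66  0.04  0.77 -0.97] F [0.9 0.2 1.2] M [-0.07 -0.02  0.01] w 0.0852 gf 0.0 tcp [ 0.518  -0.3177  0.2022] yaw 9.2
```

View pics/w14.png

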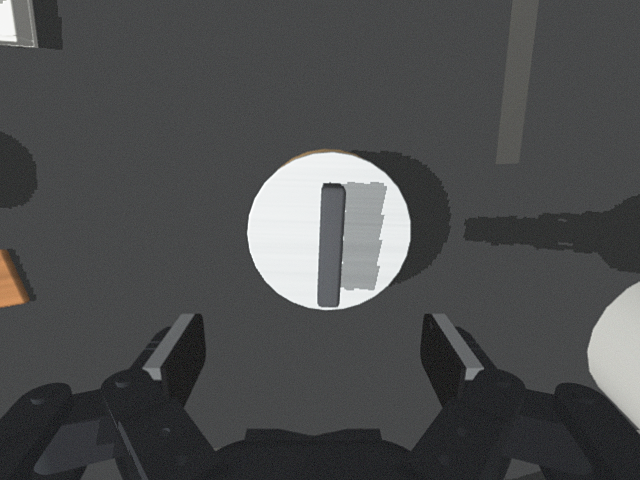

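The lid's bar stands at (331,245), centred on the disc.

```bash
python3 -m creep '[{"dx":-0.5,"dy":11,"dz":30,"spin":1.4},{"dx":-0.5,"dy":11,"dz":65,"spin":1.4},{"dx":-0.5,"dy":11,"dz":95,"spin":1.4},{"dx":-0.5,"dy":11,"dz":115,"spin":1.4},{"dx":-0.5,"dy":11,"dz":122.5,"spin":1.4},{"dx":-0.5,"dy":11,"dz":122.5,"spin":1.4},{"dx":-0.5,"dy":11,"dz":122.5,"spin":1.4}]'
python3 g.py .518 -.329 .0795 7.8
```

```text
t: 33.82
eef_pos: [0.5179, -0.3301, 0.0802]
ee_rot: [-0.0, 0.998, 0.067, -0.004]
wrist_force: [-0.6, -0.5, 1.3]
width: 0.0854
grip_force: 0.0
t 33.82 shift [ 0.2 -1.1  0.7] spin -0.1 q [ 0.5   0.9  -0.02  1.71  0.04  0.53 -0.99] F [-0.6 -0.5  1.3] M [-0.   -0.05 -0.  ] w 0.0854 gf 0.0 tcp [ 0.5179 -0.3301  0.0802] yaw 7.7
```

```bash
python3 -m creep '[{"dx":0,"dy":-1,"dz":0.5,"spin":0},{"dx":0,"dy":-1,"dz":0.5,"spin":0},{"dx":0,"dy":-1,"dz":0.5,"spin":0},{"dx":0,"dy":-1,"dz":0.5,"spin":0},{"dx":0,"dy":-1,"dz":0.5,"spin":0},{"dx":0,"dy":-1,"dz":0.5,"spin":0},{"dx":0,"dy":-1,"dz":-5,"spin":0},{"dx":0,"dy":-1,"dz":-20,"spin":0},{"dx":0,"dy":-1,"dz":-50,"spin":0}]' 1 120
python3 -m creep '[{"dx":0,"dy":0,"dz":-35,"spin":0},{"dx":0,"dy":0,"dz":-70,"spin":0},{"dx":0,"dy":0,"dz":-105,"spin":-3},{"dx":0,"dy":0,"dz":-140,"spin":-9},{"dx":0,"dy":0,"dz":-155,"spin":-15},{"dx":0,"dy":0,"dz":-155,"spin":-22},{"dx":0,"dy":0,"dz":-155,"spin":-29},{"dx":0,"dy":0,"dz":-155,"spin":-36},{"dx":0,"dy":0,"dz":-155,"spin":-43},{"dx":0,"dy":0,"dz":-155,"spin":-50}]'
python3 g.py .489 .3439 .28 165.25
```

```text
t: 34.57
eef_pos: [0.514, -0.3277, 0.1258]
ee_rot: [-0.003, 0.998, 0.067, -0.009]
wrist_force: [0.6, -0.4, -4.7]
width: 0.0138
grip_force: 117.4
t: 35.4
eef_pos: [0.5176, -0.3294, 0.2831]
ee_rot: [-0.004, 0.875, 0.485, -0.005]
wrist_force: [0.4, 0.3, -4.5]
width: 0.0139
grip_force: 117.5
t 35.4 shift [ 555.6 -381.3    4.4] spin -107.3 q [ 0.65  0.65 -0.28  1.54  0.21  0.99 -0.26] F [ 0.4  0.3 -4.5] M [ 0.03 -0.06 -0.04] w 0.0139 gf 117.5143826007843 tcp [ 0.5176 -0.3294  0.2831] yaw 58.0
```

```bash
python3 -m creep '[{"dx":16,"dy":-11,"dz":0,"spin":-6},{"dx":46,"dy":-32,"dz":0,"spin":-12},{"dx":78,"dy":-54,"dz":0,"spin":-18},{"dx":110,"dy":-76,"dz":0,"spin":-24},{"dx":142,"dy":-98,"dz":0,"spin":-30},{"dx":174,"dy":-120,"dz":0,"spin":-36},{"dx":206,"dy":-142,"dz":0,"spin":-42},{"dx":238,"dy":-164,"dz":0,"spin":-48},{"dx":270,"dy":-186,"dz":0,"spin":-54},{"dx":302,"dy":-208,"dz":0,"spin":-60}]'
python3 g.py .489 .3439 .28 165.25
```

```text
t: 36.23
eef_pos: [0.5035, 0.0378, 0.2839]
ee_rot: [-0.005, 0.516, 0.857, -0.003]
wrist_force: [1.8, -0.3, -4.7]
width: 0.0139
grip_force: 117.7
t 36.23 shift [277.3 130.4   3.9] spin -47.4 q [ 0.21  0.54 -0.59  1.85  0.37  0.88 -0.07] F [ 1.8 -0.3 -4.7] M [-0.   -0.1   0.03] w 0.0139 gf 117.67526865005493 tcp [0.5035 0.0378 0.2839] yaw 117.9
```

```bash
python3 -m creep '[{"dx":33,"dy":16,"dz":0,"spin":-6},{"dx":66,"dy":32,"dz":0,"spin":-12},{"dx":99,"dy":47,"dz":0,"spin":-18},{"dx":132,"dy":63,"dz":0,"spin":-24},{"dx":165,"dy":79,"dz":0,"spin":-30},{"dx":198,"dy":94,"dz":0,"spin":-36},{"dx":228,"dy":108,"dz":0,"spin":-42},{"dx":250,"dy":118,"dz":0,"spin":-47},{"dx":262,"dy":124,"dz":0,"spin":-47},{"dx":268,"dy":127,"dz":0,"spin":-47}]'
python3 -m creep '[{"dx":0,"dy":0,"dz":0,"spin":0},{"dx":0,"dy":0,"dz":0,"spin":0},{"dx":0,"dy":0,"dz":0,"spin":0}]'
python3 - <<'E'
from m import *
for n in('scene','wrist'):
    s=snap(n,n+'15');c=cloud(s);X,Y,Z=c[...,0],c[...,1],c[...,2]
    t=tool()[0]
    zs=t[2]+.002-.027
    m=(abs(Z-zs)<.008)&(np.hypot(X-t[0],Y-t[1])<.09); p=c[m]
    print(n,m.sum(),cv2.minEnclosingCircle((p[:,:2]*1000).astype(np.float32)))
    A=np.c_[p[:,:2],np.ones(len(p))]; w=abs(p[:,2]-np.median(p[:,2]))<.004; print('plane',np.linalg.lstsq(A[w],p[w,2],rcond=None)[0].round(4),np.median(p[:,2]),zs)
    m=(Z>zs+.015)&(Z<zs+.045)&(np.hypot(X-t[0],Y-t[1])<.055); p=c[m]
    if len(p)>30: print('bar',len(p),cv2.minAreaRect((p[:,:2]*1000).astype(np.float32)))
E
python3 g.py .489 .3439 .28 165.25
```

```text
t: 37.07
eef_pos: [0.4916, 0.3353, 0.2839]
ee_rot: [-0.006, 0.132, 0.991, -0.0]
wrist_force: [0.7, 0.1, -3.8]
width: 0.0142
grip_force: 117.6
t: 37.32
eef_pos: [0.4935, 0.3307, 0.284]
ee_rot: [-0.005, 0.135, 0.991, -0.002]
wrist_force: [0.1, -0.4, -4.6]
width: 0.0143
grip_force: 117.6
scene 2845 ((494.4014892578125, 331.0914611816406), 63.639793395996094)
plane [-0.0193  0.003   0.2666] 0.2577491167842286 0.2591529164966969
bar 556 ((507.0311279296875, 324.9471740722656), (38.634124755859375, 57.617801666259766), 53.10345458984375)
wrist 35842 ((492.9417419433594, 331.7869567871094), 63.05833435058594)
plane [-0.0196  0.0009  0.2684] 0.2594046629204203 0.25930234617567277
bar 11371 ((491.13861083984375, 331.36431884765625), (39.960418701171875, 81.45880889892578), 57.932559967041016)
t 37.42 shift [ 7.8 11.1  4.3] spin -0.8 q [-0.24  0.7  -0.77  1.59  0.53  1.08  0.14] F [ 0.4 -0.8 -4.8] M [-0.05 -0.01 -0.05] w 0.0139 gf 117.61553764343262 tcp [0.4936 0.3312 0.2843] yaw 164.5
```

View pics/scene15.png

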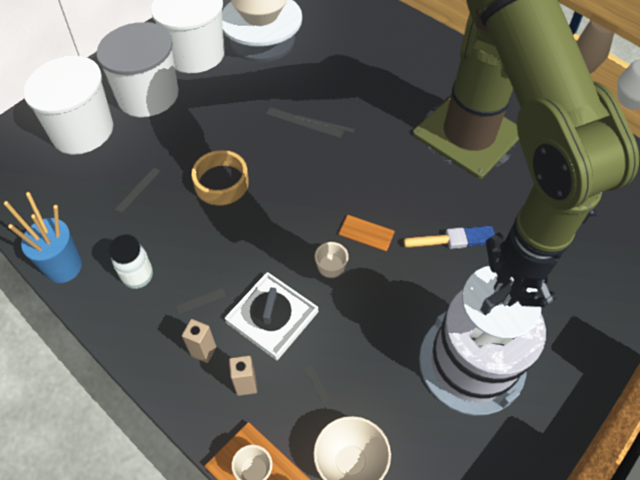

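The lid hangs over the jar at about (500,300), a little off the mouth. The bung and cup are unmoved.

```bash
python3 -m creep '[{"dx":7,"dy":11.4,"dz":0,"spin":-0.8},{"dx":7,"dy":11.4,"dz":10,"spin":-0.8},{"dx":7,"dy":11.4,"dz":25,"spin":-0.8},{"dx":7,"dy":11.4,"dz":38,"spin":-0.8},{"dx":7,"dy":11.4,"dz":42,"spin":-0.8},{"dx":7,"dy":11.4,"dz":42,"spin":-0.8},{"dx":7,"dy":11.4,"dz":42,"spin":-0.8},{"dx":7,"dy":11.4,"dz":42,"spin":-0.8}]'
python3 g.py .490 .344 .208 165.25
```

```text
t: 38.08
eef_pos: [0.489, 0.3466, 0.2433]
ee_rot: [-0.005, 0.127, 0.992, 0.0]
wrist_force: [-0.2, -0.1, -3.9]
width: 0.0142
grip_force: 117.7
t 38.08 shift [-2.  -2.2 35.2] spin 0.2 q [-0.28  0.75 -0.75  1.63  0.57  1.    0.1 ] F [-0.2 -0.1 -3.9] M [ 0.04 -0.05 -0.02] w 0.0142 gf 117.68197774887085 tcp [0.489  0.3466 0.2433] yaw 165.4
```

```bash
python3 -m creep '[{"dx":-1.5,"dy":-1.8,"dz":0,"spin":0},{"dx":-1.5,"dy":-1.8,"dz":0,"spin":0},{"dx":-1.5,"dy":-1.8,"dz":0,"spin":0},{"dx":-1.5,"dy":-1.8,"dz":0,"spin":0}]'
python3 g.py .490 .344 .208 165.25
python3 -m creep '[{"dx":0,"dy":0,"dz":5,"spin":0},{"dx":0,"dy":0,"dz":10,"spin":0},{"dx":0,"dy":0,"dz":15,"spin":0},{"dx":0,"dy":0,"dz":15,"spin":0}]'
python3 g.py .490 .344 .208 165.25
```

```text
t: 38.42
eef_pos: [0.4899, 0.3438, 0.2428]
ee_rot: [-0.005, 0.127, 0.992, -0.0]
wrist_force: [-1.2, -1.2, -3.8]
width: 0.0141
grip_force: 117.8
t 38.42 shift [-0.4  0.2 34.8] spin 0.2 q [-0.28  0.75 -0.75  1.63  0.57  1.    0.1 ] F [-1.2 -1.2 -3.8] M [-0.   -0.08  0.05] w 0.0141 gf 117.75591015815735 tcp [0.4899 0.3438 0.2428] yaw 165.4
t: 38.75
eef_pos: [0.489, 0.343, 0.2259]
ee_rot: [-0.006, 0.127, 0.992, -0.002]
wrist_force: [-0.5, -0.3, -4.1]
width: 0.014
grip_force: 117.8
t 38.75 shift [-0.9  1.2 17.9] spin 0.2 q [-0.28  0.77 -0.74  1.65  0.59  0.97  0.09] F [-0.5 -0.3 -4.1] M [-0.02 -0.05  0.  ] w 0.014 gf 117.79930114746094 tcp [0.489  0.343  0.2259] yaw 165.4
```

```bash
python3 -m creep '[{"dx":0,"dy":0,"dz":4,"spin":0},{"dx":0,"dy":0,"dz":8,"spin":0},{"dx":0,"dy":0,"dz":12,"spin":0},{"dx":0,"dy":0,"dz":14,"spin":0},{"dx":0,"dy":0,"dz":14,"spin":0}]'
python3 g.py .490 .344 .208 165.25
```

```text
t: 39.17
eef_pos: [0.4893, 0.3435, 0.2128]
ee_rot: [-0.006, 0.127, 0.992, -0.001]
wrist_force: [0.1, -0.8, -4.9]
width: 0.0138
grip_force: 117.8
t 39.17 shift [-0.7  0.7  4.8] spin 0.2 q [-0.29  0.78 -0.73  1.66  0.61  0.94  0.07] F [ 0.1 -0.8 -4.9] M [-0.04 -0.03  0.  ] w 0.0138 gf 117.83801078796387 tcp [0.4893 0.3435 0.2128] yaw 165.4
```

```bash
python3 -m creep '[{"dx":0,"dy":0,"dz":1.5,"spin":0},{"dx":0,"dy":0,"dz":3,"spin":0},{"dx":0,"dy":0,"dz":4,"spin":0},{"dx":0,"dy":0,"dz":5,"spin":0},{"dx":0,"dy":0,"dz":5,"spin":0},{"dx":0,"dy":0,"dz":5,"spin":0}]'
python3 g.py .490 .344 .208 165.25
```

```text
t: 39.67
eef_pos: [0.4892, 0.3442, 0.2096]
ee_rot: [-0.005, 0.127, 0.992, -0.0]
wrist_force: [-3.0, -1.6, 4.6]
width: 0.0144
grip_force: 119.1
t 39.67 shift [-0.8  0.   1.6] spin 0.2 q [-0.29  0.79 -0.72  1.67  0.61  0.93  0.07] F [-3.  -1.6  4.6] M [-0.47  0.27 -0.06] w 0.0144 gf 119.11719560623169 tcp [0.4892 0.3442 0.2096] yaw 165.4
```

```bash
python3 -m creep '[{"dx":0,"dy":0,"dz":0,"spin":4},{"dx":0,"dy":0,"dz":0,"spin":10},{"dx":0,"dy":0,"dz":0,"spin":16},{"dx":0,"dy":0,"dz":0,"spin":22},{"dx":0,"dy":0,"dz":0,"spin":28},{"dx":0,"dy":0,"dz":0,"spin":34},{"dx":0,"dy":0,"dz":0,"spin":40},{"dx":0,"dy":0,"dz":0,"spin":46}]'
python3 g.py .490 .344 .208 75.25
```

```text
t: 40.33
eef_pos: [0.4915, 0.3457, 0.2097]
ee_rot: [-0.004, 0.506, 0.862, 0.001]
wrist_force: [2.1, 1.7, -0.5]
width: 0.0142
grip_force: 118.4
t 40.33 shift [-0.8 -2.2  1.7] spin 43.9 q [-0.4   0.74 -0.5   1.67  0.44  0.85 -0.58] F [ 2.1  1.7 -0.5] M [ 0.17 -0.71  0.15] w 0.0142 gf 118.41646313667297 tcp [0.4915 0.3457 0.2097] yaw 119.2
```

```bash
python3 -m creep '[{"dx":0,"dy":0,"dz":0,"spin":6},{"dx":0,"dy":0,"dz":0,"spin":12},{"dx":0,"dy":0,"dz":0,"spin":18},{"dx":0,"dy":0,"dz":0,"spin":24},{"dx":0,"dy":0,"dz":0,"spin":30},{"dx":0,"dy":0,"dz":0,"spin":36},{"dx":0,"dy":0,"dz":0,"spin":41},{"dx":0,"dy":0,"dz":0,"spin":44},{"dx":0,"dy":0,"dz":0,"spin":44},{"dx":0,"dy":0,"dz":0,"spin":44}]'
python3 g.py .490 .344 .208 75.25
```

```text
t: 41.17
eef_pos: [0.4907, 0.3449, 0.2093]
ee_rot: [-0.003, 0.79, 0.613, -0.002]
wrist_force: [1.3, 1.3, 1.8]
width: 0.0141
grip_force: 118.7
t 41.17 shift [-1.1 -0.4  1.3] spin 0.3 q [-0.52  0.71 -0.29  1.68  0.25  0.79 -1.17] F [1.3 1.3 1.8] M [-0.04 -0.76  0.1 ] w 0.0141 gf 118.70637059211731 tcp [0.4907 0.3449 0.2093] yaw 75.6
```

Turned freely to square. Release, back off and check.

```bash
python3 -m creep '[{"dx":0,"dy":0,"dz":0,"spin":0.3},{"dx":0,"dy":0,"dz":0,"spin":0.3},{"dx":0,"dy":0,"dz":0,"spin":0.3},{"dx":0,"dy":0,"dz":0,"spin":0.3},{"dx":0,"dy":0,"dz":0,"spin":0.3},{"dx":0,"dy":0,"dz":-10,"spin":0.3},{"dx":0,"dy":0,"dz":-35,"spin":0.3},{"dx":0,"dy":0,"dz":-70,"spin":0.3},{"dx":0,"dy":0,"dz":-100,"spin":0.3},{"dx":0,"dy":0,"dz":-100,"spin":0.3}]' -1 40
python3 -m creep '[{"dx":-30,"dy":30,"dz":-10,"spin":0},{"dx":-55,"dy":50,"dz":-10,"spin":0},{"dx":-80,"dy":75,"dz":-10,"spin":0},{"dx":-110,"dy":100,"dz":-10,"spin":0},{"dx":-110,"dy":100,"dz":-10,"spin":0},{"dx":-110,"dy":100,"dz":-10,"spin":0}]'
python3 - <<'E'
from m import *
for n in('scene','top','wrist'):
    s=snap(n,n+'16');c=cloud(s);X,Y,Z=c[...,0],c[...,1],c[...,2]
    for nm,lo,hi in(('disc',.179,.189),('bar',.205,.235)):
        p=c[(Z>lo)&(Z<hi)&(np.hypot(X-.489,Y-.344)<.075)]
        if len(p)<40: continue
        if nm=='disc': print(n,'disc',cv2.minEnclosingCircle((p[:,:2]*1000).astype(np.float32)),np.median(p[:,2]),np.linalg.lstsq(np.c_[p[:,:2],np.ones(len(p))],p[:,2],rcond=None)[0].round(4))
        else: print(n,'bar',cv2.minAreaRect((p[:,:2]*1000).astype(np.float32)),np.median(p[:,2]))
    p=c[(np.hypot(X-.489,Y-.344)<.084)&(np.hypot(X-.489,Y-.344)>.066)&(abs(Z-.175)<.01)]
    if len(p)>40: print('plate z',np.median(p[:,2]))
E
python3 look.py 16 scene
```

```text
t: 42.0
eef_pos: [0.4931, 0.3464, 0.3157]
ee_rot: [-0.004, 0.793, 0.61, 0.002]
wrist_force: [-0.2, 2.1, 0.3]
width: 0.0854
grip_force: 0.0
t: 42.5
eef_pos: [0.5604, 0.2082, 0.318]
ee_rot: [-0.003, 0.795, 0.607, -0.004]
wrist_force: [-0.1, 0.6, -0.9]
width: 0.0857
grip_force: 0.0
scene disc ((489.6881408691406, 344.7196960449219), 73.5000228881836) 0.18323991236037718 [-0.0016 -0.0019  0.1847]
scene bar ((491.7106018066406, 345.5693359375), (87.85989379882812, 18.301103591918945), 74.65351867675781) 0.21797396635402438
plate z 0.17525604829022778
top disc ((478.18231201171875, 374.55908203125), 62.33909225463867) 0.18315940214978105 [ 0.0088 -0.0114  0.1832]
top bar ((496.520263671875, 369.06689453125), (37.124454498291016, 14.406817436218262), 75.64535522460938) 0.2189912612703909
plate z 0.17514824990948732
wrist disc ((490.98822021484375, 345.9694519042969), 63.12165069580078) 0.18385126778267707 [-0.0009 -0.0002  0.1844]
wrist bar ((490.83258056640625, 342.09521484375), (78.18730163574219, 16.82622528076172), 75.72256469726562) 0.219274509049121
plate z 0.1758750548102021
-- scene
bungbar ((679.1195068359375, -9.80312728881836), (66.84008026123047, 14.867816925048828), 31.489593505859375) [0.063 0.067 0.07 ]
cyl 30 [0.7451 0.2443 0.0587] [743.7 243.6   7.7] tool shift to grasp [ 77.3 176.1 273. ]
cup ((512.257080078125, -1.1771667003631592), 35.36466979980469)
```

View pics/scene16.png

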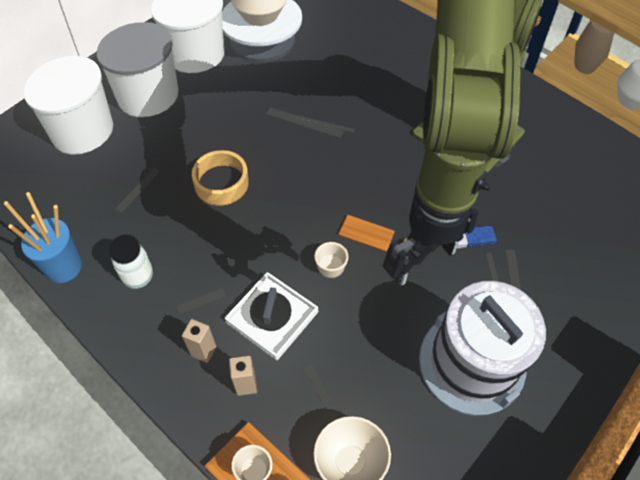

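The lid sits flat and centred on the jar at (500,325), with its bar at 75°, square to the slot. The bung is upright, the cup is unmoved, and no cylinders remain on the bench.

```bash
python3 -c "
from cell import manip
print(manip.job_done())"
```

```text
the job is handed in; nothing more can be done
None
```

I handed the job in at about 43 s of the 210 s allowed, with no verdict returned: the bung stands in the tray, all five cylinders are in the jar, and the lid sits flat with its bar square across under the slot.

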